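# Cure the resin tokens under the sliding lamp

### The arm

A 7-joint arm with a two-finger parallel gripper is mounted at the origin on the work surface. World frame = base frame: x ahead of the robot, y to its left, z up, the work surface at z = 0. Lengths are in m, angles in rad, forces in N, time in s.
With the tool pointing down it reaches from about 0.425 to 0.925 m from the base axis. Payload 6.8 kg.
Tool frame: the origin (TCP) lies between the finger pads; the fingertips stand r.tcp_to_tips ahead of it and the grasp point (between the pads) lies 3 mm ahead of it (r.tcp_to_tips is the distance from the TCP to the fingertips, in m); z points along the fingers, y is the line along which they close (so a half turn about z gives the same grasp; the last joint's range is limited). The gripper opens to 85 mm and grips with 20 to 120 N. Pads are 22 mm wide; open, the fingers measure 114 mm over their backs; the gripper's body (76 mm by 85 mm) begins 54 mm behind the grasp point. The pads swing forward as they close: fully open they stand 13 mm farther back than shut.
Start: joints at [1.153, 0.477, 0.022, 1.555, -0.011, 1.109, -0.083], TCP at [0.206, -0.643, 0.224] pointing down, gripper open.
Joint ranges: [-2.96, 2.96], [-0.34, 2.1], [-1.41, 1.46], [0.24, 2.44], [-1.37, 4.51], [0.17, 1.92], [-2.96, 2.96]. Speed limits (rad/s): [2.39, 2.39, 3.14, 3.14, 3.14, 3.14, 3.14].

### API

Orientations are given as a rotation vector (axis times angle).
In Python, from bench import r gives the robot as it stands. The module is installed in compiled form; this text tells all that it offers.
- The arm moves only by the tool step_arm, never from a script. Its argument "moves" is a list of rows, each an object of numbers: "rx", "ry", "rz": the turn, a rotation vector about the tool's x, y, z in degrees; "dx", "dy", "dz": the shift along the tool's x, y, z in mm; "gripper": the opening, from -1 (shut) to 1 (fully open). In form: [{"rx": .., "ry": .., "rz": .., "dx": .., "dy": .., "dz": .., "gripper": ..}, ...]. A call has 1 to 20 rows; each row shifts and turns the commanded pose from where the row before left it, along the tool's axes as they then stand; what a row does not reach is not made up. A row lasts 1/8 s, in which the tool goes at most 62.5 mm and 10.7 degrees, less where a joint would pass 70% of its speed; a pose out of reach is approached as far as the arm can. A call is refused whole if a number of a shift passes 62.5 or a number of a turn 10.7, either way. A call with a gripper value outside its range is refused whole. The fingers move at their own pace and stop on an object; "grip_force" is the grip in N (left out, the last holds). Time passes only in rows, so rows that do not move let the fingers close. It gives the time, the measured TCP pose, the force, the opening and the grip force at its end, in the units of the state.
- r.get_obs(): the state, without advancing time (a new reading comes with each control period).
- r.grab_frame(name): name is "side" or "top" or "wrist"; returns the picture (480x640x3 uint8, blue, green, red); there is no depth.
- r.camera_info(name): a dict with "mtx" (3x3 intrinsics, pixels), "rvec" (rotation vector, rad) and "tvec" (3), from world to camera coordinates, as OpenCV has them. Camera axes: x right, y down, z forward; pixel columns grow to the right and rows downward; lengths in m; the calibration is good to about 2 mm. A picture is of the moment at which its call begins: read the wrist's pose just before it. camera_info takes no time and is no camera call; for the wrist camera it gives the pose at the moment of the call.
- r.hand_in(): hands the job in; it is judged then, once.
The state is a dict: "clock": time; "joints": joint angles; "qvel": joint speeds; "tau": joint torques, N m; "tcp_pos": TCP position; "orientation": TCP orientation; "contact_force": force on the tool from outside, world axes, zero at the start; "moment": the same for the moment, N m; "grip_width": finger opening in m; "gripper_force": force on a finger pad.
Only numpy, scipy, OpenCV 4.12 (cv2) and the standard library are available. Lean on these libraries where they do the work, as an engineer would, in place of code of your own. Each camera call takes 0.05 s, during which the arm holds its last target. There are 200 camera calls.

### The job

Lay every resin token lying about the desk flat in the white ceramic dish, side by side, not stacked. Then flip the curing lamp's red cam lever over to release the lamp, slide the lamp along its rail until it is centred over the dish, and flip the lever fully back over to clamp it there. Last, turn the timer dial clockwise from off by exactly one click for each token in the dish, and leave everything else on the desk where it stands.

Things in the scene. Friction and masses are not known exactly. Their poses are not given: they have to be found in the camera images.
- token_a: orange cast resin game token, a disc of 30 mm diameter and 16 mm thickness, about 20 g, the same on both faces; origin at its centre (8 mm above the desk when it lies flat). Always there
- token_b: green cast resin game token, a disc of 30 mm diameter and 16 mm thickness, about 20 g, the same on both faces; origin at its centre (8 mm above the desk when it lies flat). Not always there: if absent it reads None from the start
- token_c: blue cast resin game token, a disc of 30 mm diameter and 16 mm thickness, about 20 g, the same on both faces; origin at its centre (8 mm above the desk when it lies flat). Not always there: if absent it reads None from the start
- token_d: yellow cast resin game token, a disc of 30 mm diameter and 16 mm thickness, about 20 g, the same on both faces; origin at its centre (8 mm above the desk when it lies flat). Not always there: if absent it reads None from the start
- dish: round white ceramic dish in front of the rail, fixed; 200 mm across, rim 12 mm high, walls 5 mm, flat floor 5 mm above the desk and about 182 mm across; origin: centre of its underside. Tokens flat in it have their centres 13 mm above the desk; four fit round its middle, e.g. 48 mm apart on a square. The lamp, at the right place on its rail, is centrally over it
- lamp_grip (a point): middle of the orange upright grip post (24 mm across, 45 mm tall, top 18 mm above this point) in the centre of the white lamp head (110 x 130 x 30 mm, its top 27 mm below this point); 162 mm above the desk. The lamp is centred when this point is vertically above the dish's centre. Site y axis: along the rail, the way lamp grows; x axis: level, across the rail
- lamp (a joint): lamp carriage along its rail, m, 0 to 0.36; starts parked at 0.02 to 0.07 and must go to greater values to reach the dish. About 4 N of friction and 8 N per m/s with the lever open; clamped, it only creeps under a hard push
- lamp_lever (a joint): red cam lever on the lamp carriage, rad: 0 = clamped (start; lying towards +y of the rail, 15 degrees above level), 1.31 upright, 2.62 fully open (lying the other way, 15 degrees above level). About 6 N at the pin frees it or presses it home; the cam bites below 0.4 and passes over centre at 0.15: push it right to its stop. Past upright it falls by its weight to either side
- lever_pin (a point): middle of the cross pin at the end of the lever, a red grip roller 14 mm across and 30 mm long that turns freely about its own axis, along the x axis of lever_hinge and 75 mm from the hinge axis; pinched by its two end faces from above, it can be carried round the hinge while the lever turns under it
- lever_hinge (a point): on the lever's hinge axis, 168 mm above the desk, over the black carriage (60 x 60 mm, top 16 mm below this point; two narrow steel cheeks reach 10 mm above it); travels with the lamp. Axes: x the hinge axis, y along the rail towards the lever's clamped side, z up; the lever opens from +y up through +z to -y
- dial (a joint): timer dial, rad: 0 = off (start; pointer at the large red dot), one click every 30 degrees (0.5236 rad), six clicks at most, growing clockwise seen from above. Detents pull it to the nearest click with up to 0.06 N m
- dial_grip (a point): on the dial's vertical axis, 76 mm above the desk, at grip height: an upright black bar 48 mm long, 14 mm thick, 30 mm tall (top 10 mm above this point; a foot disc 60 mm across lies 20 mm below). The bar lies along the point's x axis, which turns with the dial; white pointer at -x. On a fixed grey box 110 x 110 x 50 mm with white dots at the clicks
- cup: a bystander, to be left where it stands; origin under its middle. Steel cup, 72 mm across, 80 mm high
- marble_jar: a bystander, to be left where it stands; origin under its middle. Glass jar of marbles, 84 mm across, 99 mm high
- jacks_tin: a bystander, to be left where it stands; origin under its middle. Stainless tin with lid, 93 mm across, 50 mm high
- resin_bottle: a bystander, to be left where it stands; origin under its middle. White bottle, 56 mm across, 130 mm high
- pigment_pot: a bystander, to be left where it stands; origin under its middle. Small blue pot, 44 mm across, 50 mm high
- ball_center (a point): a bystander, to be left where it is: centre of a red silicone ball, 50 mm across, resting on a small wooden ring near the robot
Mind the look-alikes: they are no part of the job. There is more than one size of the dish; the one meant has the size given above. What is shaped like the part that bears dial but purple or turquoise is not meant.

How it is judged:
On the way, in this order (a step that is already met when the one before it is completed fails the run):
1. all tokens lie flat in the dish and, with the cam lever open, the lamp has been slid over the dish (horizontal distance between each of token_a, token_b, token_c, token_d and dish below 0.085 m and height (world z) of each of token_a, token_b, token_c, token_d below 0.018 m and horizontal distance between lamp_grip and dish below 0.02 m and value of joint lamp_lever above 2 rad), for 0.1 s.
2. the cam lever is flipped back to clamp the lamp over the dish (horizontal distance between lamp_grip and dish below 0.02 m and value of joint lamp_lever below 0.15 rad), for 0.2 s.
3. the dial stands at one click for each token (value of joint dial between 0.927 and 2.214 rad and (not (height (world z) of token_b above -1 m or value of joint dial above 100 rad) or not (height (world z) of token_c above -1 m or value of joint dial above 100 rad) or value of joint dial above 1.451 rad) and (not (height (world z) of token_b above -1 m or value of joint dial above 100 rad) or not (height (world z) of token_d above -1 m or value of joint dial above 100 rad) or value of joint dial above 1.451 rad) and (not (height (world z) of token_c above -1 m or value of joint dial above 100 rad) or not (height (world z) of token_d above -1 m or value of joint dial above 100 rad) or value of joint dial above 1.451 rad) and (not (height (world z) of token_b above -1 m or value of joint dial above 100 rad) or not (height (world z) of token_c above -1 m or value of joint dial above 100 rad) or not (height (world z) of token_d above -1 m or value of joint dial above 100 rad) or value of joint dial above 1.974 rad) and (((height (world z) of token_b above -1 m or value of joint dial above 100 rad) and (height (world z) of token_c above -1 m or value of joint dial above 100 rad) and (height (world z) of token_d above -1 m or value of joint dial above 100 rad)) or value of joint dial below 1.691 rad) and (((height (world z) of token_b above -1 m or value of joint dial above 100 rad) and (height (world z) of token_c above -1 m or value of joint dial above 100 rad)) or ((height (world z) of token_b above -1 m or value of joint dial above 100 rad) and (height (world z) of token_d above -1 m or value of joint dial above 100 rad)) or ((height (world z) of token_c above -1 m or value of joint dial above 100 rad) and (height (world z) of token_d above -1 m or value of joint dial above 100 rad)) or value of joint dial below 1.167 rad)), for 0.3 s.
At the end, for the whole second after the job is handed in: Every token lies flat in the dish (centre within 85 mm of the dish's centre, on its floor), the lamp's centre is within 20 mm of the dish's centre seen from above, the lever is clamped (below 0.15 rad), the dial rests within 0.12 rad of one click per token, and all is at rest (all of step 2 and all of step 3 and horizontal distance between each of token_a, token_b, token_c, token_d and dish below 0.085 m and height (world z) of each of token_a, token_b, token_c, token_d below 0.018 m and linear speed of each of token_a, token_b, token_c, token_d below 0.02 m/s and velocity of joint dial between -0.1 and 0.1 rad/s); the robot touches nothing.
It fails at once if the cup, marble jar, jacks tin, resin bottle, pigment pot or red ball is moved more than 40 mm (distance of any of cup, marble_jar, jacks_tin, resin_bottle, pigment_pot, ball_center from where it was at the start of the episode above 0.04 m).
Of token_b, token_c, token_d only 1 to 3 are there at a start; the rules pass over those that are not, and their reading is None.
At some moment in a run one of token_a, token_b, token_c, token_d may be knocked a few centimetres aside while the robot is not near it.
Once in a run the grip may slacken for a moment while it holds something.
It also fails if it takes over 210 s, if anything falls off the work surface, if the arm or the gripper's body presses on something with over 40 N, if the wrist force passes 120 N, or if a joint passes its speed limit or range.

## Working session

There is one attempt and no reset: what is moved stays moved. The work goes in short steps, Python scripts to look and compute and a tool call to move; the robot and the scene stay as the last step left them, time stands still between calls to the robot, and variables do not carry over. Pictures are saved under pics/ and viewed, at most 14 in all, crops included, and the job is handed in when it is done.

Besides the shell and the picture viewer there is one more tool, called after ">>>" as name([rows], argument=value, ...), one row to a line, values as JSON. step_arm: Moves the arm, as the interface text tells. Its arguments: {"type":"object","properties":{"moves":{"type":"array","items":{"type":"object","properties":{"rx":{"type":"number"},"ry":{"type":"number"},"rz":{"type":"number"},"dx":{"type":"number"},"dy":{"type":"number"},"dz":{"type":"number"},"gripper":{"type":"number"}}}},"grip_force":{"type":"number"}},"required":["moves"]}

```bash
mkdir -p pics
cat > h.py <<'E'
import numpy as np, cv2
from bench import r
def cam(n):
    c=r.camera_info(n); K=np.array(c["mtx"],float); R=cv2.Rodrigues(np.array(c["rvec"],float))[0]; t=np.array(c["tvec"],float).ravel()
    return K,R,t
def ray(c,uv,z):
    K,R,t=c; o=-R.T@t; d=R.T@np.linalg.solve(K,np.array([uv[0],uv[1],1.0])); return (o+d*(z-o[2])/d[2])
def proj(c,p):
    K,R,t=c; q=K@(R@np.array(p,float)+t); return q[:2]/q[2]
def st():
    o=r.get_obs(); print("t",round(o["clock"],2),"tcp",np.round(o["tcp_pos"],4),"F",np.round(o["contact_force"],1),"w",round(o["grip_width"],4))
    R=cv2.Rodrigues(np.array(o["orientation"],float))[0]; return np.array(o["tcp_pos"]),R
def tool(target):
    p,R=st(); print("tool shift mm",np.round(R.T@(np.array(target)-p)*1000,1))
E
python3 - <<'E'
from h import *
for n in("top","side","wrist"):
    im=r.grab_frame(n); cv2.imwrite(f"pics/{n}0.png",im); c=cam(n); print(n,"pos",-c[1].T@c[2],"fwd",c[1][2]); 
p,R=st(); print(R, r.tcp_to_tips)
E
```

```text
top pos [ 0.20023351 -0.01846905  1.82238845] fwd [ 0.17232004  0.02101643 -0.98481679]
side pos [-0.19509298  1.23445004  1.19266969] fwd [ 0.37047034 -0.70449214 -0.60534498]
wrist pos [ 0.27122095 -0.62271536  0.37379236] fwd [-0.26055314 -0.08108508 -0.96204848]
t 0.15 tcp [ 0.2057 -0.6424  0.2232] F [-0.2  0.4  0.1] w 0.0853
[[ 9.52391965e-01  3.04875828e-01 -5.23876725e-04]
 [ 3.04876261e-01 -9.52391075e-01  1.30600342e-03]
 [-1.00766645e-04 -1.40354474e-03 -9.99999010e-01]] 0.022
```

View pics/top0.png

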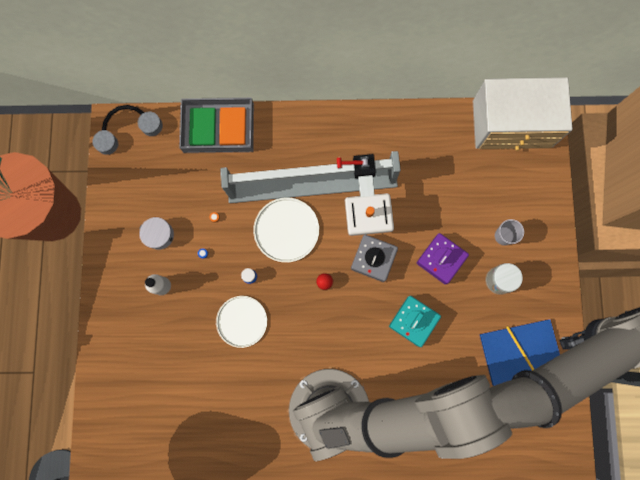

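View pics/side0.png

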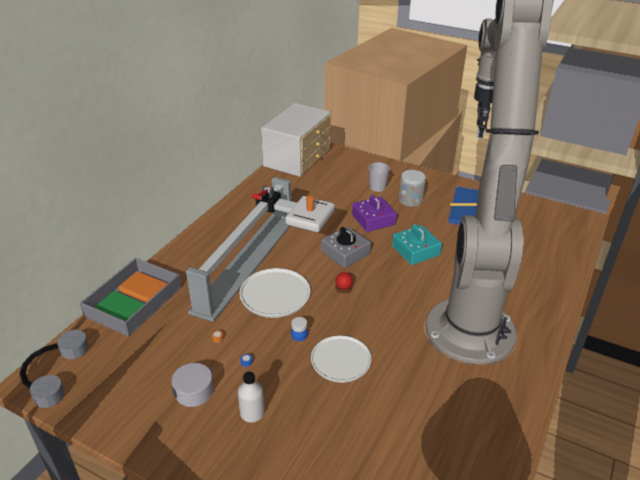

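The top view shows an orange token at (214,217), a blue token at (203,253), and the grey dial box at (374,258), with purple and turquoise copies beside it. There are two dishes, at (287,230) and (242,322). The lamp is at (369,212) and its lever lies towards image left, with the pin near (340,162). I'll measure these and confirm with one enlarged crop.

Run:
```python
from h import *
im=cv2.imread("pics/top0.png"); c=cam("top"); hsv=cv2.cvtColor(im,cv2.COLOR_BGR2HSV)
def blobs(name,lo,hi,z,amin=8,box=None):
    m=cv2.inRange(hsv,lo,hi)
    n,l,s,ce=cv2.connectedComponentsWithStats(m)
    for i in range(1,n):
        if s[i,4]>=amin: print(name,np.round(ce[i],1),"area",s[i,4],"wh",s[i,2:4],"world",np.round(ray(c,ce[i],z),3))
blobs("white",(0,0,200),(180,60,255),.012,400)
blobs("orange",(5,170,150),(16,255,255),.016)
blobs("blue",(105,150,80),(130,255,255),.016)
blobs("green",(45,120,60),(75,255,255),.016)
blobs("yellow",(22,150,150),(35,255,255),.016)
blobs("red",(0,190,100),(4,255,255),.17)
for uv,z in(((287,230),.012),((242,322),.012)):
    m=cv2.inRange(hsv,(0,0,170),(180,70,255)); n,l,s,ce=cv2.connectedComponentsWithStats(m); i=l[uv[1],uv[0]]
    ys,xs=np.where(l==i); (cx,cy),rad=cv2.minEnclosingCircle(np.c_[xs,ys].astype(np.float32)); a=ray(c,(cx-rad,cy),z);b=ray(c,(cx+rad,cy),z)
    print("dish",cx,cy,"diam",np.linalg.norm(a-b),"ctr",ray(c,(cx,cy),z))
print("lamp grip",ray(c,(370,211),.18),"dial",ray(c,(374,257),.086))
crop=cv2.resize(im[130:350,190:450],None,fx=3,fy=2.7,interpolation=cv2.INTER_CUBIC)[:600,:800]
crop=cv2.resize(im[140:340,190:450],None,fx=3,fy=3,interpolation=cv2.INTER_CUBIC)
cv2.imwrite("pics/crop1.png",crop)
```

```text
white [527.6 104.3] area 4260 wh [87 53] world [ 0.916 -0.626  0.012]
white [289.2 172.2] area 771 wh [121  16] world [0.708 0.117 0.012]
white [366.5 209.4] area 1497 wh [47 58] world [ 0.588 -0.118  0.012]
white [286.9 229.5] area 3150 wh [65 64] world [0.529 0.124 0.012]
white [507.7 277.1] area 573 wh [28 27] world [ 0.378 -0.532  0.012]
white [242.1 320.9] area 1953 wh [51 52] world [0.256 0.256 0.012]
orange [232.  125.5] area 898 wh [25 36] world [0.861 0.296 0.016]
orange [369.5 211. ] area 53 wh [ 8 10] world [ 0.582 -0.127  0.016]
orange [213.5 216.7] area 45 wh [10 11] world [0.571 0.347 0.016]
orange [316.9 282.9] area 13 wh [ 5 12] world [0.366 0.034 0.016]
blue [203.3 253.9] area 26 wh [10  9] world [0.457 0.376 0.016]
blue [253.7 279.6] area 11 wh [6 7] world [0.377 0.222 0.016]
blue [537.  341.5] area 1373 wh [48 48] world [ 0.189 -0.604  0.016]
blue [502. 356.] area 1613 wh [50 56] world [ 0.149 -0.501  0.016]
green [201.9 126.1] area 929 wh [26 37] world [0.86  0.39  0.016]
yellow [515.9 341.8] area 55 wh [19 29] world [ 0.189 -0.543  0.016]
red [347.2 162. ] area 101 wh [25 10] world [ 0.691 -0.058  0.17 ]
red [324.  281.2] area 197 wh [16 16] world [0.356 0.01  0.17 ]
dish 285.7861633300781 229.2689971923828 diam 0.20012144616455568 ctr [0.5297685  0.12724154 0.012     ]
dish 241.11732482910156 321.32403564453125 diam 0.15429531909828684 ctr [0.25468741 0.25895528 0.012     ]
lamp grip [ 0.54754772 -0.11854241  0.18      ] dial [ 0.43224012 -0.1328132   0.086     ]
```

View pics/crop1.png

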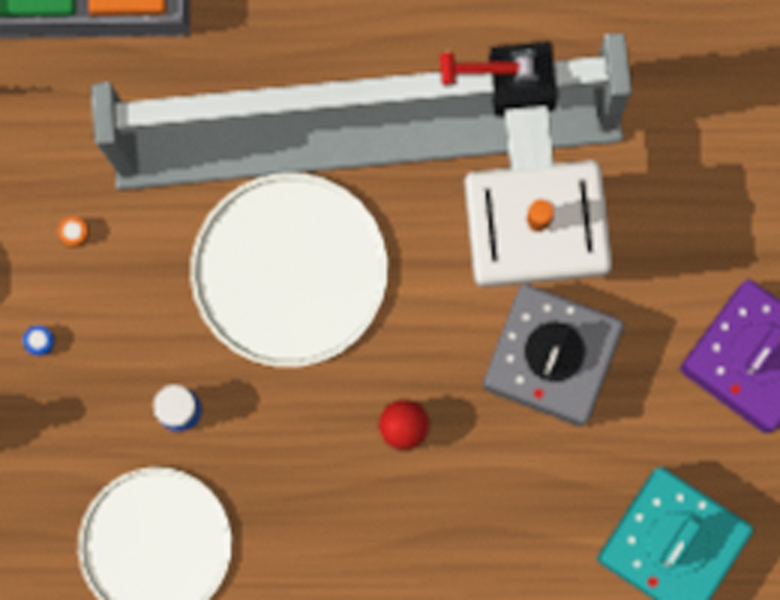

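Dish candidates are (287,230), measured at 200 mm, and (242,322), measured at 154 mm. The first has the stated size, so it is the one. Dial candidates are grey with a black bar (374,257), purple (442,258) and turquoise (415,320). Grey/black is meant, because purple and turquoise are ruled out by the text. The visible tokens are orange (213,217) and blue (203,254). I'll look again for hidden ones once the arm has moved.

```bash
cat >> h.py <<'E'
def plan(wps,step=50.):
    """wps: (x,y,z,yaw_deg of tool x); prints rows (tool axes at row start), tool pointing down"""
    p,R=st(); yaw=np.degrees(np.arctan2(R[1,0],R[0,0])); print("yaw",round(yaw,1)); out=[]; p=p.copy()
    for x,y,z,w in wps:
        g=np.array([x,y,z]); n=max(1,int(np.ceil(max(np.linalg.norm(g-p)*1000/step,abs(w-yaw)/10.5))))
        p0=p.copy();y0=yaw
        for i in range(1,n+1):
            q=p0+(g-p0)*i/n; d=q-p; a=np.radians(yaw); w1=y0+(w-y0)*i/n
            dx=round((np.cos(a)*d[0]+np.sin(a)*d[1])*1000,1); dy=round((np.sin(a)*d[0]-np.cos(a)*d[1])*1000,1); dz=round(-d[2]*1000,1); rz=round(-(w1-yaw),1)
            p=p+np.array([(np.cos(a)*dx+np.sin(a)*dy),(np.sin(a)*dx-np.cos(a)*dy),-dz])/1000; yaw-=rz
            out.append({"dx":dx,"dy":dy,"dz":dz,"rz":rz})
    for o in out: print(str({k:v for k,v in o.items() if v}).replace("'",'"')+",")
E
python3 - <<'E'
from h import *
plan([(.206,-.643,.32,17.7),(.45,-.45,.32,50),(.6,0,.32,90),(.571,.347,.28,121)],58)
E
```

```text
t 0.15 tcp [ 0.2057 -0.6424  0.2232] F [-0.2  0.4  0.1] w 0.0853
yaw 17.8
{"dx": np.float64(0.1), "dy": np.float64(0.3), "dz": np.float64(-48.4)},
{"dx": np.float64(0.1), "dy": np.float64(0.3), "dz": np.float64(-48.4), "rz": np.float64(0.1)},
{"dx": np.float64(48.5), "dy": np.float64(-18.3), "rz": np.float64(-5.4)},
{"dx": np.float64(50.0), "dy": np.float64(-13.7), "rz": np.float64(-5.4)},
{"dx": np.float64(51.1), "dy": np.float64(-8.9), "rz": np.float64(-5.4)},
{"dx": np.float64(51.7), "dy": np.float64(-4.0), "rz": np.float64(-5.4)},
{"dx": np.float64(51.8), "dy": np.float64(0.8), "rz": np.float64(-5.4)},
{"dx": np.float64(51.5), "dy": np.float64(5.7), "rz": np.float64(-5.3)},
{"dx": np.float64(49.0), "dy": np.float64(-19.4), "rz": np.float64(-4.4)},
{"dx": np.float64(50.4), "dy": np.float64(-15.6), "rz": np.float64(-4.5)},
{"dx": np.float64(51.4), "dy": np.float64(-11.6), "rz": np.float64(-4.4)},
{"dx": np.float64(52.1), "dy": np.float64(-7.6), "rz": np.float64(-4.5)},
{"dx": np.float64(52.6), "dy": np.float64(-3.6), "rz": np.float64(-4.4)},
{"dx": np.float64(52.7), "dy": np.float6
[... 229 characters left out ...]
rz": np.float64(-4.4)},
{"dx": np.float64(49.6), "dy": np.float64(-4.2), "dz": np.float64(5.7), "rz": np.float64(-4.4)},
{"dx": np.float64(49.7), "dy": np.float64(-0.4), "dz": np.float64(5.7), "rz": np.float64(-4.5)},
{"dx": np.float64(49.6), "dy": np.float64(3.6), "dz": np.float64(5.7), "rz": np.float64(-4.4)},
{"dx": np.float64(49.2), "dy": np.float64(7.3), "dz": np.float64(5.7), "rz": np.float64(-4.4)},
{"dx": np.float64(48.5), "dy": np.float64(11.1), "dz": np.float64(5.7), "rz": np.float64(-4.5)},
{"dx": np.float64(47.5), "dy": np.float64(14.8), "dz": np.float64(5.7), "rz": np.float64(-4.4)},
{"dx": np.float64(46.2), "dy": np.float64(18.5), "dz": np.float64(5.8), "rz": np.float64(-4.4)},
```

>>> step_arm([
  {"dz": -48},
  {"dz": -48},
  {"dx": 48,"dy": -18,"rz": -5.4},
  {"dx": 50,"dy": -14,"rz": -5.4},
  {"dx": 51,"dy": -9,"rz": -5.4},
  {"dx": 52,"dy": -4,"rz": -5.4},
  {"dx": 52,"dy": 1,"rz": -5.4},
  {"dx": 52,"dy": 6,"rz": -5.4},
  {"dx": 49,"dy": -19,"rz": -4.4},
  {"dx": 50,"dy": -16,"rz": -4.4},
  {"dx": 51,"dy": -12,"rz": -4.4},
  {"dx": 52,"dy": -8,"rz": -4.4},
  {"dx": 53,"dy": -4,"rz": -4.4},
  {"dx": 53,"dy": 1,"rz": -4.4},
  {"dx": 52,"dy": 5,"rz": -4.4},
  {"dx": 52,"dy": 9,"rz": -4.4},
  {"dx": 51,"dy": 13,"rz": -4.4},
])

```text
invalid input at $.moves[0]: expected keys rx, ry, rz, dx, dy, dz, gripper
```

```bash
sed -i 's/out.append.*/out.append({k:float(v) for k,v in dict(dx=dx,dy=dy,dz=dz,rz=rz).items()})/' h.py
python3 - <<'E'
from h import *
plan([(.561,.327,.26,121)],55)
E
```

```text
t 0.15 tcp [ 0.2057 -0.6424  0.2232] F [-0.2  0.4  0.1] w 0.0853
yaw 17.8
{"dx": 33.4, "dy": -42.9, "dz": -1.9, "rz": -5.4},
{"dx": 37.2, "dy": -39.6, "dz": -2.0, "rz": -5.5},
{"dx": 40.9, "dy": -35.8, "dz": -1.9, "rz": -5.4},
{"dx": 44.1, "dy": -31.8, "dz": -2.0, "rz": -5.4},
{"dx": 46.8, "dy": -27.5, "dz": -1.9, "rz": -5.5},
{"dx": 49.3, "dy": -22.9, "dz": -1.9, "rz": -5.4},
{"dx": 51.2, "dy": -18.1, "dz": -2.0, "rz": -5.4},
{"dx": 52.7, "dy": -13.3, "dz": -1.9, "rz": -5.5},
{"dx": 53.7, "dy": -8.1, "dz": -2.0, "rz": -5.4},
{"dx": 54.3, "dy": -3.1, "dz": -1.9, "rz": -5.4},
{"dx": 54.3, "dy": 2.1, "dz": -1.9, "rz": -5.5},
{"dx": 53.9, "dy": 7.3, "dz": -2.0, "rz": -5.4},
{"dx": 52.9, "dy": 12.3, "dz": -1.9, "rz": -5.4},
{"dx": 51.5, "dy": 17.2, "dz": -1.9, "rz": -5.5},
{"dx": 49.7, "dy": 22.1, "dz": -2.0, "rz": -5.4},
{"dx": 47.4, "dy": 26.6, "dz": -1.9, "rz": -5.4},
{"dx": 44.6, "dy": 31.0, "dz": -2.0, "rz": -5.5},
{"dx": 41.4, "dy": 35.2, "dz": -1.9, "rz": -5.4},
{"dx": 38.0, "dy": 38.8, "dz": -1.9, "rz": -5.4},
```

All keys are needed in every row.

>>> step_arm([
  {"rx": 0,"ry": 0,"rz": 0,"dx": 0,"dy": 0,"dz": -48,"gripper": 1},
  {"rx": 0,"ry": 0,"rz": 0,"dx": 0,"dy": 0,"dz": -48,"gripper": 1},
  {"rx": 0,"ry": 0,"rz": -5.4,"dx": 48,"dy": -18,"dz": 0,"gripper": 1},
  {"rx": 0,"ry": 0,"rz": -5.4,"dx": 50,"dy": -14,"dz": 0,"gripper": 1},
  {"rx": 0,"ry": 0,"rz": -5.4,"dx": 51,"dy": -9,"dz": 0,"gripper": 1},
  {"rx": 0,"ry": 0,"rz": -5.4,"dx": 52,"dy": -4,"dz": 0,"gripper": 1},
  {"rx": 0,"ry": 0,"rz": -5.4,"dx": 52,"dy": 1,"dz": 0,"gripper": 1},
  {"rx": 0,"ry": 0,"rz": -5.4,"dx": 52,"dy": 6,"dz": 0,"gripper": 1},
  {"rx": 0,"ry": 0,"rz": -4.4,"dx": 49,"dy": -19,"dz": 0,"gripper": 1},
  {"rx": 0,"ry": 0,"rz": -4.4,"dx": 50,"dy": -16,"dz": 0,"gripper": 1},
  {"rx": 0,"ry": 0,"rz": -4.4,"dx": 51,"dy": -12,"dz": 0,"gripper": 1},
  {"rx": 0,"ry": 0,"rz": -4.4,"dx": 52,"dy": -8,"dz": 0,"gripper": 1},
  {"rx": 0,"ry": 0,"rz": -4.4,"dx": 53,"dy": -4,"dz": 0,"gripper": 1},
  {"rx": 0,"ry": 0,"rz": -4.4,"dx": 53,"dy": 1,"dz": 0,"gripper": 1},
  {"rx": 0,"ry": 0,"rz": -4.4,"dx": 52,"dy": 5,"dz": 0,"gripper": 1},
  {"rx": 0,"ry": 0,"rz": -4.4,"dx": 52,"dy": 9,"dz": 0,"gripper": 1},
  {"rx": 0,"ry": 0,"rz": -4.4,"dx": 51,"dy": 13,"dz": 0,"gripper": 1},
])

```text
clock: 2.28
tcp_pos: [0.5997, 0.0016, 0.3197]
orientation: [-2.224, -2.219, 0.001]
contact_force: [0.3, -1.3, -0.2]
grip_width: 0.0857
gripper_force: 0.0
```

```bash
sed -i 's/for o in out: print.*/print("[" + ",".join("{\\"rx\\":0,\\"ry\\":0,\\"rz\\":%g,\\"dx\\":%g,\\"dy\\":%g,\\"dz\\":%g}"%(o["rz"],o["dx"],o["dy"],o["dz"]) for o in out)+"]")/' h.py
python3 - <<'E'
from h import *
plan([(.561,.327,.26,121)],58)
im=r.grab_frame("top"); cv2.imwrite("pics/top1.png",im)
hsv=cv2.cvtColor(im,cv2.COLOR_BGR2HSV); c=cam("top")
for nm,lo,hi in(("orange",(5,170,150),(16,255,255)),("blue",(105,150,80),(130,255,255)),("green",(40,100,50),(80,255,255)),("yellow",(20,150,120),(35,255,255))):
    n,l,s,ce=cv2.connectedComponentsWithStats(cv2.inRange(hsv,lo,hi))
    for i in range(1,n):
        if s[i,4]>=6: print(nm,np.round(ce[i],1),s[i,4],s[i,2:4],np.round(ray(c,ce[i],.016),3))
E
```

```text
t 2.27 tcp [0.5997 0.0016 0.3197] F [ 0.3 -1.3 -0.2] w 0.0857
yaw 89.9
[{"rx":0,"ry":0,"rz":-5.2,"dx":54.2,"dy":-6.6,"dz":10},{"rx":0,"ry":0,"rz":-5.2,"dx":54.6,"dy":-1.6,"dz":9.9},{"rx":0,"ry":0,"rz":-5.2,"dx":54.5,"dy":3.3,"dz":10},{"rx":0,"ry":0,"rz":-5.2,"dx":54,"dy":8.3,"dz":9.9},{"rx":0,"ry":0,"rz":-5.1,"dx":53,"dy":13.1,"dz":10},{"rx":0,"ry":0,"rz":-5.2,"dx":51.7,"dy":17.7,"dz":9.9}]
orange [232.  125.5] 898 [25 36] [0.861 0.296 0.016]
orange [370.7 210. ] 32 [6 8] [ 0.585 -0.131  0.016]
orange [213.5 216.5] 45 [10 10] [0.571 0.347 0.016]
orange [316.1 282. ] 7 [2 7] [0.369 0.036 0.016]
blue [203.3 253.9] 26 [10  9] [0.457 0.376 0.016]
blue [253.7 279.6] 11 [6 7] [0.377 0.222 0.016]
blue [539.4 346. ] 1673 [52 55] [ 0.176 -0.61   0.016]
blue [503.9 357.8] 1777 [54 56] [ 0.144 -0.506  0.016]
green [201.8 126.2] 940 [27 38] [0.86  0.391 0.016]
yellow [522.2 351.9] 126 [33 53] [ 0.16  -0.559  0.016]
```

View pics/top1.png

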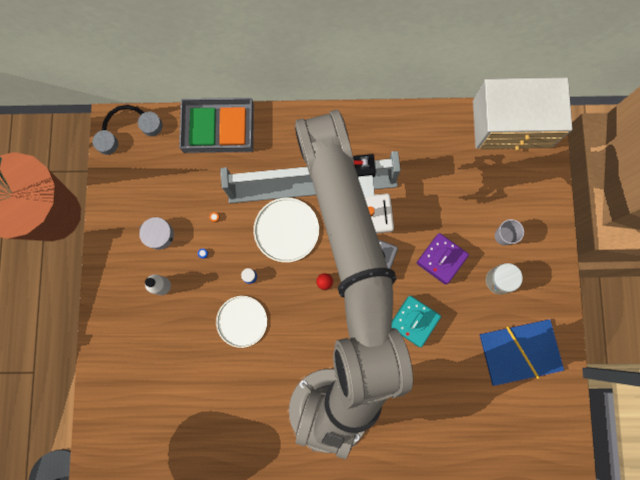

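The right-hand area is now uncovered and holds only the book, cup and jar. So there are two tokens, orange (213,217) and blue (203,254), which means two clicks. I'm moving above the orange one.

>>> step_arm([
  {"rx": 0,"ry": 0,"rz": -5.2,"dx": 57,"dy": -3,"dz": 12,"gripper": 1},
  {"rx": 0,"ry": 0,"rz": -5.2,"dx": 57,"dy": 0,"dz": 12,"gripper": 1},
  {"rx": 0,"ry": 0,"rz": -5.2,"dx": 57,"dy": 5,"dz": 12,"gripper": 1},
  {"rx": 0,"ry": 0,"rz": -5.2,"dx": 56,"dy": 10,"dz": 20,"gripper": 1},
  {"rx": 0,"ry": 0,"rz": -5.2,"dx": 55,"dy": 15,"dz": 30,"gripper": 1},
  {"rx": 0,"ry": 0,"rz": -5.2,"dx": 54,"dy": 20,"dz": 30,"gripper": 1},
  {"rx": 0,"ry": 0,"rz": 0,"dx": 0,"dy": 0,"dz": 0,"gripper": 1},
])

```text
clock: 3.2
tcp_pos: [0.567, 0.3427, 0.2028]
orientation: [-1.533, -2.736, 0.004]
contact_force: [0.4, -0.5, -0.2]
grip_width: 0.0856
gripper_force: 0.0
```

```bash
cat >> h.py <<'E'
R_={"orange":((5,150,120),(18,255,255)),"blue":((105,120,70),(130,255,255)),"red1":((0,170,70),(4,255,255))}
def wfind(col,z,save=None):
    c=cam("wrist"); im=r.grab_frame("wrist"); 
    if save: cv2.imwrite("pics/"+save,im)
    m=cv2.inRange(cv2.cvtColor(im,cv2.COLOR_BGR2HSV),*R_[col]); cs,_=cv2.findContours(m,cv2.RETR_EXTERNAL,cv2.CHAIN_APPROX_NONE)
    for k in sorted(cs,key=cv2.contourArea)[-3:]:
        if cv2.contourArea(k)<60: continue
        (u,v),rad=cv2.minEnclosingCircle(k); a=ray(c,(u,v),z); print(col,"px",round(u),round(v),"rad",round(rad),"world",np.round(a,4),"diam",round(2*np.linalg.norm(ray(c,(u+rad,v),z)-a),4))
E
python3 - <<'E'
from h import *
wfind("orange",.014,"w1.png"); wfind("blue",.014)
plan([(.571,.347,.026,121)])
E
```

```text
orange px 550 364 rad 30 world [0.8463 0.3273 0.014 ] diam 0.0599
orange px 92 470 rad 27 world [ 0.5022 -0.0433  0.014 ] diam 0.0614
orange px 317 177 rad 363 world [0.5473 0.3652 0.014 ] diam 0.6383
blue px 94 202 rad 26 world [0.3894 0.2381 0.014 ] diam 0.0472
blue px 235 106 rad 19 world [0.46   0.3774 0.014 ] diam 0.0314
t 3.3 tcp [0.5708 0.3379 0.205 ] F [ 0.6 -0.6  0.6] w 0.0854
yaw 121.0
[{"rx":0,"ry":0,"rz":-0,"dx":1.9,"dy":1.2,"dz":44.8},{"rx":0,"ry":0,"rz":-0,"dx":1.9,"dy":1.2,"dz":44.7},{"rx":0,"ry":0,"rz":-0,"dx":2,"dy":1.2,"dz":44.8},{"rx":0,"ry":0,"rz":-0,"dx":1.9,"dy":1.2,"dz":44.7}]
```

View pics/w1.png

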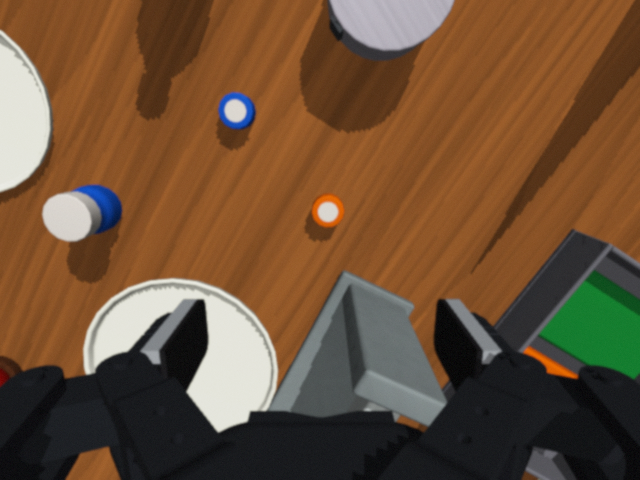

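The wrist view shows the orange token at (328,211), the blue at (236,110) and the tall rail end post at (345-440, 270-420). The wood leaked into my orange mask, so I'll use the pixel directly.

Run:
```python
from h import *
c=cam("wrist")
print("orange",ray(c,(328,211),.016),"blue",ray(c,(235.5,110),.016))
print("post base corner",ray(c,(345,271),.0),"base other",ray(c,(413,303),0))
ct=cam("top"); print("post top left",ray(ct,(222,172),.16),"br",ray(ct,(234,194),.16))
cs=cam("side"); print("side: post front top", [ray(cs,(u,v),.16) for u,v in((189,265),(211,277))])
im=cv2.imread("pics/w1.png"); h=cv2.cvtColor(im,cv2.COLOR_BGR2HSV); print("hsv",h[211,341],h[211,315],"wood",h[60,300],h[180,200])
```

```text
orange [0.57645119 0.33913281 0.016     ] blue [0.46431576 0.37312742 0.016     ]
post base corner [0.62427164 0.29337442 0.        ] base other [0.70172804 0.29964371 0.        ]
post top left [0.67010767 0.2968884  0.16      ] br [0.60556292 0.26165029 0.16      ]
side: post front top [array([0.68445671, 0.28404264, 0.16      ]), array([0.606175  , 0.29597794, 0.16      ])]
hsv [ 13 255 219] [ 13 251 218] wood [ 13 179 114] [ 14 185 138]
```

>>> step_arm([
  {"rx": 0,"ry": 0,"rz": 0,"dx": 5,"dy": 4,"dz": 40,"gripper": 0.5},
  {"rx": 0,"ry": 0,"rz": 0,"dx": 0,"dy": 0,"dz": 40,"gripper": 0.5},
  {"rx": 0,"ry": 0,"rz": 0,"dx": 0,"dy": 0,"dz": 30,"gripper": 0.5},
  {"rx": 0,"ry": 0,"rz": 0,"dx": 0,"dy": 0,"dz": 0,"gripper": 0.5},
  {"rx": 0,"ry": 0,"rz": 0,"dx": 0,"dy": 0,"dz": 0,"gripper": 0.5},
])

```text
clock: 3.92
tcp_pos: [0.5736, 0.3438, 0.0978]
orientation: [1.55, 2.731, 0.003]
contact_force: [0.1, -0.1, 0.7]
grip_width: 0.0642
gripper_force: 0.0
```

```bash
sed -i 's/"orange":((5,150,120)/"orange":((5,215,120)/' h.py
python3 - <<'E'
from h import *
st(); wfind("orange",.014,"w2.png"); wfind("blue",.014); st()
E
```

```text
t 3.92 tcp [0.5736 0.3438 0.0978] F [ 0.1 -0.1  0.7] w 0.0642
orange px 319 237 rad 25 world [0.571  0.3453 0.014 ] diam 0.0314
blue px 0 240 rad 32 world [0.3968 0.2401 0.014 ] diam 0.0402
blue px 184 96 rad 29 world [0.4604 0.3781 0.014 ] diam 0.0329
t 4.03 tcp [0.5735 0.3445 0.0981] F [0.4 0.7 0.5] w 0.0641
```

>>> step_arm([
  {"rx": 0,"ry": 0,"rz": 0,"dx": 2,"dy": -2,"dz": 35,"gripper": 0.5},
  {"rx": 0,"ry": 0,"rz": 0,"dx": 0,"dy": 0,"dz": 25,"gripper": 0.5},
  {"rx": 0,"ry": 0,"rz": 0,"dx": 0,"dy": 0,"dz": 12,"gripper": 0.5},
  {"rx": 0,"ry": 0,"rz": 0,"dx": 0,"dy": 0,"dz": 0,"gripper": -1},
  {"rx": 0,"ry": 0,"rz": 0,"dx": 0,"dy": 0,"dz": 0,"gripper": -1},
  {"rx": 0,"ry": 0,"rz": 0,"dx": 0,"dy": 0,"dz": 0,"gripper": -1},
  {"rx": 0,"ry": 0,"rz": 0,"dx": 0,"dy": 0,"dz": 0,"gripper": -1},
], grip_force=40)

```text
clock: 4.9
tcp_pos: [0.5697, 0.3451, 0.0246]
orientation: [1.548, 2.733, 0.001]
contact_force: [-0.2, 0.1, -0.8]
grip_width: -0.0001
gripper_force: 0.0
```

Run:
```python
from h import *
plan([(.565,.34,.10,121),(.529,.1595,.10,105),(.529,.1595,.032,105)],55)
```

```text
t 4.9 tcp [0.5697 0.3451 0.0246] F [-0.2  0.1 -0.8] w -0.0001
yaw 120.9
[{"rx":0,"ry":0,"rz":-0,"dx":-1,"dy":-3.3,"dz":-37.7},{"rx":0,"ry":0,"rz":-0.1,"dx":-1,"dy":-3.4,"dz":-37.7},{"rx":0,"ry":0,"rz":4,"dx":-34,"dy":-31,"dz":0},{"rx":0,"ry":0,"rz":4,"dx":-36.1,"dy":-28.5,"dz":0},{"rx":0,"ry":0,"rz":4,"dx":-38,"dy":-26,"dz":0},{"rx":0,"ry":0,"rz":4,"dx":-39.7,"dy":-23.2,"dz":0},{"rx":0,"ry":0,"rz":0,"dx":-0,"dy":0,"dz":34},{"rx":0,"ry":0,"rz":0,"dx":-0,"dy":0,"dz":34}]
```

The grip closed on nothing. I'll raise the arm, open the gripper and look again.

>>> step_arm([
  {"rx": 0,"ry": 0,"rz": 0,"dx": 0,"dy": 0,"dz": -10,"gripper": -1},
  {"rx": 0,"ry": 0,"rz": 0,"dx": 0,"dy": 0,"dz": -40,"gripper": 0},
  {"rx": 0,"ry": 0,"rz": 0,"dx": 0,"dy": 0,"dz": -25,"gripper": 0.5},
  {"rx": 0,"ry": 0,"rz": 0,"dx": 0,"dy": 0,"dz": 0,"gripper": 0.5},
  {"rx": 0,"ry": 0,"rz": 0,"dx": 0,"dy": 0,"dz": 0,"gripper": 0.5},
])

```text
clock: 5.52
tcp_pos: [0.5691, 0.3445, 0.0985]
orientation: [-1.548, -2.734, 0.001]
contact_force: [0.6, 0.2, -0.8]
grip_width: 0.0638
gripper_force: 0.0
```

Run:
```python
from h import *
st(); wfind("orange",.014,"w3.png"); wfind("blue",.014); st()
```

```text
t 5.53 tcp [0.5691 0.3445 0.0985] F [ 0.6  0.2 -0.8] w 0.0638
orange px 325 241 rad 24 world [0.5709 0.3453 0.014 ] diam 0.0314
blue px 4 244 rad 34 world [0.3946 0.2378 0.014 ] diam 0.0435
blue px 192 100 rad 28 world [0.4604 0.3783 0.014 ] diam 0.033
t 5.62 tcp [0.5688 0.3443 0.0978] F [ 1.  -0.2  1.1] w 0.064
```

View pics/w3.png

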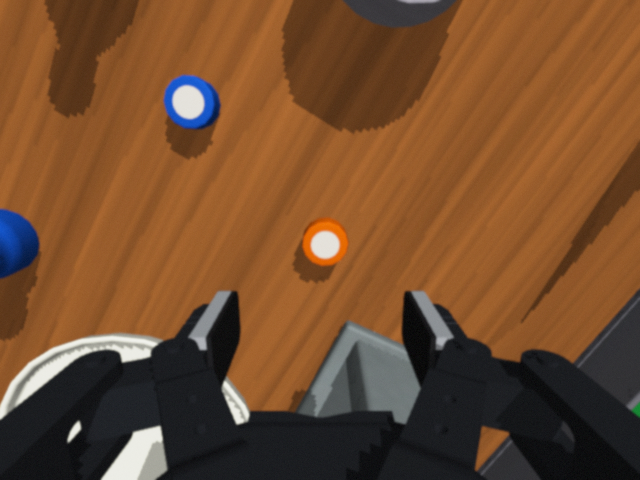

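The token sits untouched at (325,241), right where it was, so I'll descend with the gripper open and look before closing.

>>> step_arm([
  {"rx": 0,"ry": 0,"rz": 0,"dx": 0,"dy": 2,"dz": 35,"gripper": 0.5},
  {"rx": 0,"ry": 0,"rz": 0,"dx": 0,"dy": 0,"dz": 25,"gripper": 0.5},
  {"rx": 0,"ry": 0,"rz": 0,"dx": 0,"dy": 0,"dz": 12,"gripper": 0.5},
  {"rx": 0,"ry": 0,"rz": 0,"dx": 0,"dy": 0,"dz": 0,"gripper": 0.5},
])

```text
clock: 6.12
tcp_pos: [0.5704, 0.3456, 0.0258]
orientation: [-1.547, -2.733, 0.003]
contact_force: [-0.3, 1.2, 0.9]
grip_width: 0.0638
gripper_force: 0.0
```

Run:
```python
from h import *
cs=cam("side"); print("side orange",ray(cs,(218,337),.014))
st(); a=r.grab_frame("wrist"); b=r.grab_frame("side")
c=cam("wrist"); print("tcp px",proj(c,r.get_obs()["tcp_pos"]),"token px",proj(c,(.571,.3453,.016)))
b=cv2.resize(b[260:400,140:300],None,fx=3.5,fy=3.43); cv2.imwrite("pics/w4.png",cv2.resize(np.hstack([cv2.resize(a,(400,300)),cv2.resize(b,(400,300))]),(800,300)))
```

```text
side orange [0.56278529 0.34963951 0.014     ]
t 6.12 tcp [0.5704 0.3456 0.0258] F [-0.3  1.2  0.9] w 0.0638
tcp px [322.26396813 295.64433818] token px [320.1035787  286.74467653]
```

View pics/w4.png

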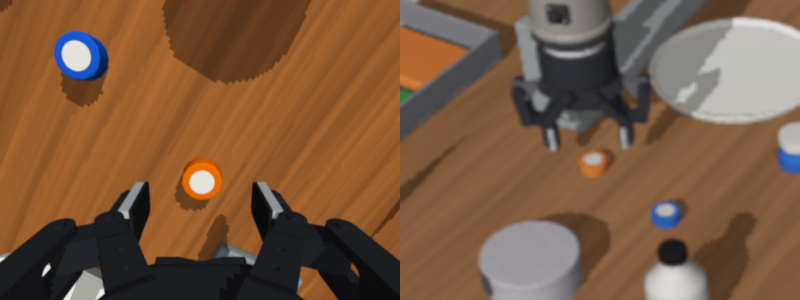

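Run:
```python
from h import *
cs=cam("side"); ct=cam("top"); cw=cam("wrist"); im=cv2.imread("pics/side0.png"); h=cv2.cvtColor(im,cv2.COLOR_BGR2HSV)
for n,z,u in(("orange",.012,(218,336)),("blue",.012,(247,360))):
    m=cv2.inRange(h,*R_[n]); m[:,:200]=0;m[:,270:]=0; m[:320]=0;m[380:]=0; ys,xs=np.where(m>0); print(n,"side px",(xs.min()+xs.max())/2,(ys.min()+ys.max())/2)
print("proj token",proj(cs,(.571,.346,.008)),"blue",proj(cs,(.4604,.378,.008)))
p=np.array([.5704,.3456,.0258]); y=np.array([.857,.515,0])
for dz in(-.022,-.012,0): print(dz,"tips side",proj(cs,p-.032*y+[0,0,dz]),proj(cs,p+.032*y+[0,0,dz]),"wrist",proj(cw,p-.032*y+[0,0,dz]),proj(cw,p+.032*y+[0,0,dz]))
```

```text
Traceback (most recent call last):
ValueError: zero-size array to reduction operation minimum which has no identity
```

Run:
```python
from h import *
cs=cam("side"); cw=cam("wrist")
print("proj token",proj(cs,(.571,.346,.008)),"blue",proj(cs,(.4604,.378,.008)))
p=np.array([.5704,.3456,.0258]); y=np.array([.857,.515,0])
for dz in(-.022,-.012,0): print(dz,"tips side",proj(cs,p-.032*y+[0,0,dz]),proj(cs,p+.032*y+[0,0,dz]),"wrist",proj(cw,p-.032*y+[0,0,dz]),proj(cw,p+.032*y+[0,0,dz]))
b=r.grab_frame("side")[300:360,170:270]; cv2.imwrite("pics/s5.png",cv2.resize(b,(800,480),interpolation=cv2.INTER_NEAREST))
```

```text
proj token [216.42878382 336.63398583] blue [245.29106927 360.09627274]
-0.022 tips side [229.19129146 337.33777555] [204.50116506 338.1594695 ] wrist [253.87456694 275.91518263] [384.95921883 275.81838471]
-0.012 tips side [228.88192769 334.63533487] [204.09909961 335.45526283] wrist [250.22783695 283.79575743] [388.45548708 283.69560794]
0 tips side [228.50763479 331.36570707] [203.61264171 332.1834504 ] wrist [245.29051892 294.46528991] [393.18923508 294.36091937]
```

View pics/s5.png

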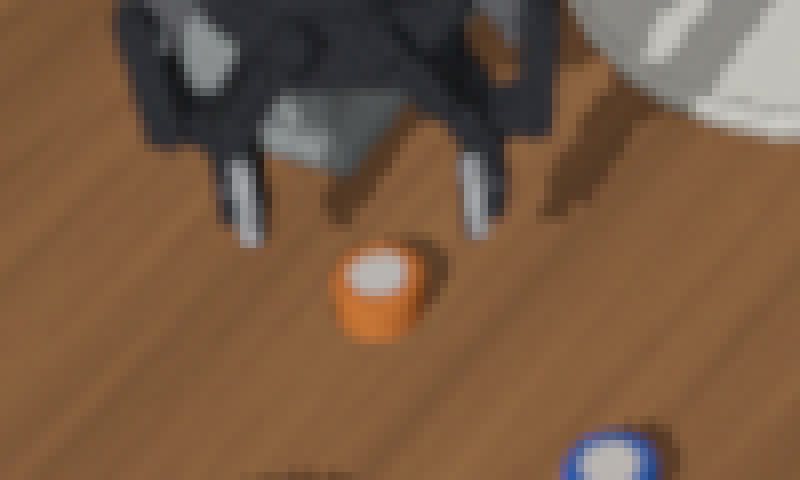

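In the side crop the token is at (217,336) and the open fingertips are at (201,330) and (229,330). They hover about 25 mm above the desk, around TCP height, so the tips reach less far than stated and the grip closed just above the token. I'm going lower in small steps.

>>> step_arm([
  {"rx": 0,"ry": 0,"rz": 0,"dx": 0,"dy": 0,"dz": 6,"gripper": 0.5},
  {"rx": 0,"ry": 0,"rz": 0,"dx": 0,"dy": 0,"dz": 6,"gripper": 0.5},
  {"rx": 0,"ry": 0,"rz": 0,"dx": 0,"dy": 0,"dz": 0,"gripper": 0.5},
])

```text
clock: 6.65
tcp_pos: [0.5707, 0.3456, 0.0143]
orientation: [-1.548, -2.733, 0.002]
contact_force: [0.6, -0.2, -0.9]
grip_width: 0.0638
gripper_force: 0.0
```

Run:
```python
from h import *
st(); print(r.tcp_to_tips)
a=r.grab_frame("wrist"); b=r.grab_frame("side")[300:360,170:270]
cv2.imwrite("pics/s6.png",np.hstack([cv2.resize(a,(400,300)),cv2.resize(b,(400,300),interpolation=cv2.INTER_NEAREST)]))
```

```text
t 6.65 tcp [0.5707 0.3456 0.0143] F [ 0.6 -0.2 -0.9] w 0.0638
0.022
```

View pics/s6.png

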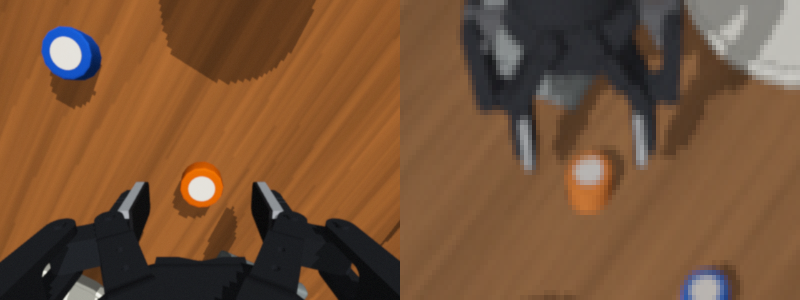

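No contact yet at TCP height 14 mm. The tips at (527,168) and (642,165) in the right panel are still at the token's top level, so I'll go down further and then close.

>>> step_arm([
  {"rx": 0,"ry": 0,"rz": 0,"dx": 0,"dy": 0,"dz": 4,"gripper": 0.5},
  {"rx": 0,"ry": 0,"rz": 0,"dx": 0,"dy": 0,"dz": 4,"gripper": 0.5},
  {"rx": 0,"ry": 0,"rz": 0,"dx": 0,"dy": 0,"dz": 0,"gripper": -1},
  {"rx": 0,"ry": 0,"rz": 0,"dx": 0,"dy": 0,"dz": 0,"gripper": -1},
  {"rx": 0,"ry": 0,"rz": 0,"dx": 0,"dy": 0,"dz": 0,"gripper": -1},
  {"rx": 0,"ry": 0,"rz": 0,"dx": 0,"dy": 0,"dz": 0,"gripper": -1},
])

```text
clock: 7.5
tcp_pos: [0.5718, 0.347, 0.0088]
orientation: [1.548, 2.733, 0.003]
contact_force: [-0.5, -0.0, 9.1]
grip_width: -0.0001
gripper_force: 4.5
```

Run:
```python
from h import *
st(); wfind("orange",.014)
a=r.grab_frame("wrist"); b=r.grab_frame("side")[300:360,170:270]
cv2.imwrite("pics/s7.png",np.hstack([cv2.resize(a,(400,300)),cv2.resize(b,(400,300),interpolation=cv2.INTER_NEAREST)]))
```

```text
t 7.5 tcp [0.5718 0.347  0.0088] F [-0.5 -0.   9.1] w -0.0001
orange px 320 297 rad 34 world [0.57   0.3481 0.014 ] diam 0.0281
```

View pics/s7.png

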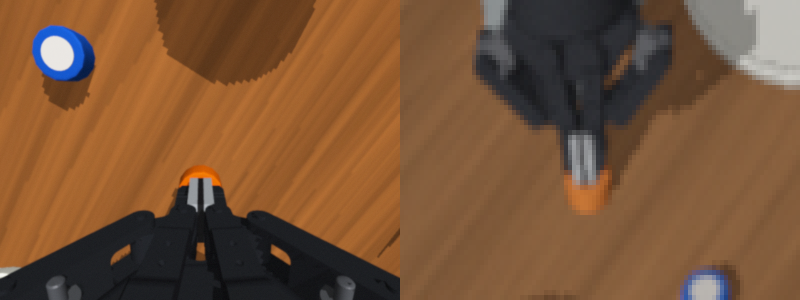

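The shut tips are pressing on the token's top at (200,172). So at a reported z of 8.8 mm the shut tips are at 16 mm, which puts the tips 7 mm above the reported TCP rather than 22 mm ahead of it. From here on I'll work about 29 mm lower than the text implies. I'm rising, opening and descending with small force-checked steps.

>>> step_arm([
  {"rx": 0,"ry": 0,"rz": 0,"dx": 0,"dy": 0,"dz": -20,"gripper": 0.4},
  {"rx": 0,"ry": 0,"rz": 0,"dx": 0,"dy": -1,"dz": 0,"gripper": 0.4},
  {"rx": 0,"ry": 0,"rz": 0,"dx": 0,"dy": 0,"dz": 0,"gripper": 0.4},
  {"rx": 0,"ry": 0,"rz": 0,"dx": 0,"dy": 0,"dz": 12,"gripper": 0.4},
  {"rx": 0,"ry": 0,"rz": 0,"dx": 0,"dy": 0,"dz": 10,"gripper": 0.4},
  {"rx": 0,"ry": 0,"rz": 0,"dx": 0,"dy": 0,"dz": 6,"gripper": 0.4},
  {"rx": 0,"ry": 0,"rz": 0,"dx": 0,"dy": 0,"dz": 3,"gripper": 0.4},
  {"rx": 0,"ry": 0,"rz": 0,"dx": 0,"dy": 0,"dz": 0,"gripper": 0.4},
])

```text
clock: 8.65
tcp_pos: [0.5701, 0.3455, -0.0044]
orientation: [-1.548, -2.734, 0.0]
contact_force: [-0.3, -0.7, 0.5]
grip_width: 0.0596
gripper_force: 0.0
```

>>> step_arm([
  {"rx": 0,"ry": 0,"rz": 0,"dx": 0,"dy": 0,"dz": 3,"gripper": 0.4},
  {"rx": 0,"ry": 0,"rz": 0,"dx": 0,"dy": 0,"dz": 0,"gripper": -1},
  {"rx": 0,"ry": 0,"rz": 0,"dx": 0,"dy": 0,"dz": 0,"gripper": -1},
  {"rx": 0,"ry": 0,"rz": 0,"dx": 0,"dy": 0,"dz": 0,"gripper": -1},
  {"rx": 0,"ry": 0,"rz": 0,"dx": 0,"dy": 0,"dz": 0,"gripper": -1},
])

```text
clock: 9.28
tcp_pos: [0.5705, 0.3457, -0.0067]
orientation: [1.548, 2.733, 0.001]
contact_force: [-0.4, -0.2, 3.4]
grip_width: 0.0282
gripper_force: 39.6
```

Run:
```python
from h import *
plan([(.565,.34,.05,121),(.529,.1595,.05,105),(.529,.1595,.005,105)],55)
```

```text
t 9.28 tcp [ 0.5705  0.3457 -0.0067] F [-0.4 -0.2  3.4] w 0.0282
yaw 120.9
[{"rx":0,"ry":0,"rz":-0,"dx":-1,"dy":-3.8,"dz":-28.4},{"rx":0,"ry":0,"rz":-0.1,"dx":-1,"dy":-3.8,"dz":-28.3},{"rx":0,"ry":0,"rz":4,"dx":-34,"dy":-31,"dz":-0},{"rx":0,"ry":0,"rz":4,"dx":-36.1,"dy":-28.5,"dz":-0},{"rx":0,"ry":0,"rz":4,"dx":-38,"dy":-26,"dz":-0},{"rx":0,"ry":0,"rz":4,"dx":-39.8,"dy":-23.2,"dz":-0},{"rx":0,"ry":0,"rz":0,"dx":0,"dy":0,"dz":45}]
```

>>> step_arm([
  {"rx": 0,"ry": 0,"rz": 0,"dx": -1,"dy": -4,"dz": -28,"gripper": -1},
  {"rx": 0,"ry": 0,"rz": 0,"dx": -1,"dy": -4,"dz": -28,"gripper": -1},
  {"rx": 0,"ry": 0,"rz": 4,"dx": -34,"dy": -31,"dz": 0,"gripper": -1},
  {"rx": 0,"ry": 0,"rz": 4,"dx": -36,"dy": -28,"dz": 0,"gripper": -1},
  {"rx": 0,"ry": 0,"rz": 4,"dx": -38,"dy": -26,"dz": 0,"gripper": -1},
  {"rx": 0,"ry": 0,"rz": 4,"dx": -40,"dy": -23,"dz": 0,"gripper": -1},
  {"rx": 0,"ry": 0,"rz": 0,"dx": 0,"dy": 0,"dz": 0,"gripper": -1},
  {"rx": 0,"ry": 0,"rz": 0,"dx": 0,"dy": 0,"dz": 0,"gripper": -1},
])

```text
clock: 10.28
tcp_pos: [0.529, 0.1599, 0.0491]
orientation: [-1.913, -2.492, -0.001]
contact_force: [0.3, -0.2, 0.6]
grip_width: 0.0282
gripper_force: 39.6
```

Run:
```python
from h import *
plan([(.529,.1595,.0,105)],55)
```

```text
t 10.28 tcp [0.529  0.1599 0.0491] F [ 0.3 -0.2  0.6] w 0.0282
yaw 105.0
[{"rx":0,"ry":0,"rz":-0,"dx":-0.4,"dy":-0.1,"dz":49.1}]
```

Held. I'm lowering it to about 1 mm above the dish floor, releasing gently and lifting.

>>> step_arm([
  {"rx": 0,"ry": 0,"rz": 0,"dx": 0,"dy": 0,"dz": 30,"gripper": -1},
  {"rx": 0,"ry": 0,"rz": 0,"dx": 0,"dy": 0,"dz": 15,"gripper": -1},
  {"rx": 0,"ry": 0,"rz": 0,"dx": 0,"dy": 0,"dz": 5,"gripper": -1},
  {"rx": 0,"ry": 0,"rz": 0,"dx": 0,"dy": 0,"dz": 0,"gripper": -1},
  {"rx": 0,"ry": 0,"rz": 0,"dx": 0,"dy": 0,"dz": 0,"gripper": 0},
  {"rx": 0,"ry": 0,"rz": 0,"dx": 0,"dy": 0,"dz": 0,"gripper": 0.2},
  {"rx": 0,"ry": 0,"rz": 0,"dx": 0,"dy": 0,"dz": -20,"gripper": 0.4},
  {"rx": 0,"ry": 0,"rz": 0,"dx": 0,"dy": 0,"dz": -40,"gripper": 0.4},
])

```text
clock: 11.28
tcp_pos: [0.5278, 0.159, 0.0596]
orientation: [-1.912, -2.491, 0.003]
contact_force: [-0.3, 0.1, 0.1]
grip_width: 0.06
gripper_force: 0.0
```

Run:
```python
from h import *
wfind("orange",.02)
plan([(.4604,.378,.06,129)],55)
```

```text
orange px 323 263 rad 28 world [0.5282 0.1599 0.02  ] diam 0.0295
t 11.32 tcp [0.5312 0.1607 0.0653] F [0.8 0.5 3.3] w 0.06
yaw 105.0
[{"rx":0,"ry":0,"rz":-4.8,"dx":45.6,"dy":-2.5,"dz":1.1},{"rx":0,"ry":0,"rz":-4.8,"dx":45.7,"dy":1.4,"dz":1},{"rx":0,"ry":0,"rz":-4.8,"dx":45.4,"dy":5.2,"dz":1.1},{"rx":0,"ry":0,"rz":-4.8,"dx":44.9,"dy":9,"dz":1},{"rx":0,"ry":0,"rz":-4.8,"dx":43.9,"dy":12.7,"dz":1.1}]
```

>>> step_arm([
  {"rx": 0,"ry": 0,"rz": -4.8,"dx": 45,"dy": -2,"dz": 0,"gripper": 0.4},
  {"rx": 0,"ry": 0,"rz": -4.8,"dx": 46,"dy": 1,"dz": 0,"gripper": 0.4},
  {"rx": 0,"ry": 0,"rz": -4.8,"dx": 45,"dy": 5,"dz": 0,"gripper": 0.4},
  {"rx": 0,"ry": 0,"rz": -4.8,"dx": 45,"dy": 9,"dz": 0,"gripper": 0.4},
  {"rx": 0,"ry": 0,"rz": -4.8,"dx": 44,"dy": 13,"dz": 0,"gripper": 0.4},
  {"rx": 0,"ry": 0,"rz": 0,"dx": 0,"dy": 0,"dz": 0,"gripper": 0.4},
  {"rx": 0,"ry": 0,"rz": 0,"dx": 0,"dy": 0,"dz": 0,"gripper": 0.4},
])

```text
clock: 12.2
tcp_pos: [0.4588, 0.3757, 0.0597]
orientation: [1.354, 2.834, 0.0]
contact_force: [0.5, -0.2, -0.1]
grip_width: 0.0599
gripper_force: 0.0
```

Run:
```python
from h import *
wfind("blue",.014)
plan([(.4604,.378,-.006,129)],100)
```

```text
blue px 78 352 rad 41 world [0.3831 0.2425 0.014 ] diam 0.0482
blue px 325 258 rad 28 world [0.4589 0.378  0.014 ] diam 0.0306
t 12.25 tcp [0.4592 0.3749 0.0594] F [-0.  -0.8 -0.4] w 0.0596
yaw 128.8
[{"rx":0,"ry":0,"rz":-0.2,"dx":1.7,"dy":2.9,"dz":65.4}]
```

>>> step_arm([
  {"rx": 0,"ry": 0,"rz": 0,"dx": 2,"dy": 2,"dz": 30,"gripper": 0.4},
  {"rx": 0,"ry": 0,"rz": 0,"dx": 0,"dy": 0,"dz": 20,"gripper": 0.4},
  {"rx": 0,"ry": 0,"rz": 0,"dx": 0,"dy": 0,"dz": 12,"gripper": 0.4},
  {"rx": 0,"ry": 0,"rz": 0,"dx": 0,"dy": 0,"dz": 4,"gripper": 0.4},
  {"rx": 0,"ry": 0,"rz": 0,"dx": 0,"dy": 0,"dz": 0,"gripper": -1},
  {"rx": 0,"ry": 0,"rz": 0,"dx": 0,"dy": 0,"dz": 0,"gripper": -1},
  {"rx": 0,"ry": 0,"rz": 0,"dx": 0,"dy": 0,"dz": 0,"gripper": -1},
  {"rx": 0,"ry": 0,"rz": 0,"dx": 0,"dy": 0,"dz": 0,"gripper": -1},
])

```text
clock: 13.25
tcp_pos: [0.459, 0.3796, -0.0063]
orientation: [1.353, 2.834, 0.002]
contact_force: [0.5, 0.5, 6.3]
grip_width: 0.0281
gripper_force: 39.9
```

Run:
```python
from h import *
plan([(.4604,.378,.06,129),(.529,.0915,.06,98)],55)
```

```text
t 13.25 tcp [ 0.459   0.3796 -0.0063] F [0.5 0.5 6.3] w 0.0281
yaw 129.0
[{"rx":0,"ry":0,"rz":-0,"dx":-1.1,"dy":0,"dz":-33.1},{"rx":0,"ry":0,"rz":-0,"dx":-1,"dy":0,"dz":-33.2},{"rx":0,"ry":0,"rz":5.2,"dx":-44.3,"dy":-21.1,"dz":0},{"rx":0,"ry":0,"rz":5.1,"dx":-46.1,"dy":-17,"dz":0},{"rx":0,"ry":0,"rz":5.2,"dx":-47.4,"dy":-12.9,"dz":0},{"rx":0,"ry":0,"rz":5.1,"dx":-48.3,"dy":-8.5,"dz":0},{"rx":0,"ry":0,"rz":5.2,"dx":-48.9,"dy":-4.2,"dz":0},{"rx":0,"ry":0,"rz":5.2,"dx":-49.1,"dy":0.3,"dz":0}]
```

>>> step_arm([
  {"rx": 0,"ry": 0,"rz": 0,"dx": -1,"dy": 0,"dz": -33,"gripper": -1},
  {"rx": 0,"ry": 0,"rz": 0,"dx": -1,"dy": 0,"dz": -33,"gripper": -1},
  {"rx": 0,"ry": 0,"rz": 5.2,"dx": -44,"dy": -21,"dz": 0,"gripper": -1},
  {"rx": 0,"ry": 0,"rz": 5.2,"dx": -46,"dy": -17,"dz": 0,"gripper": -1},
  {"rx": 0,"ry": 0,"rz": 5.2,"dx": -47,"dy": -13,"dz": 0,"gripper": -1},
  {"rx": 0,"ry": 0,"rz": 5.2,"dx": -48,"dy": -8,"dz": 0,"gripper": -1},
  {"rx": 0,"ry": 0,"rz": 5.2,"dx": -49,"dy": -4,"dz": 0,"gripper": -1},
  {"rx": 0,"ry": 0,"rz": 5.2,"dx": -49,"dy": 0,"dz": 0,"gripper": -1},
  {"rx": 0,"ry": 0,"rz": 0,"dx": 0,"dy": 0,"dz": 0,"gripper": -1},
  {"rx": 0,"ry": 0,"rz": 0,"dx": 0,"dy": 0,"dz": 0,"gripper": -1},
])

```text
clock: 14.5
tcp_pos: [0.5276, 0.0927, 0.059]
orientation: [-2.065, -2.367, -0.001]
contact_force: [0.5, 1.0, 0.6]
grip_width: 0.0281
gripper_force: 39.6
```

>>> step_arm([
  {"rx": 0,"ry": 0,"rz": 0,"dx": 0,"dy": 0,"dz": 35,"gripper": -1},
  {"rx": 0,"ry": 0,"rz": 0,"dx": 0,"dy": 0,"dz": 18,"gripper": -1},
  {"rx": 0,"ry": 0,"rz": 0,"dx": 0,"dy": 0,"dz": 6,"gripper": -1},
  {"rx": 0,"ry": 0,"rz": 0,"dx": 0,"dy": 0,"dz": 0,"gripper": -1},
  {"rx": 0,"ry": 0,"rz": 0,"dx": 0,"dy": 0,"dz": 0,"gripper": 0},
  {"rx": 0,"ry": 0,"rz": 0,"dx": 0,"dy": 0,"dz": 0,"gripper": 0.2},
  {"rx": 0,"ry": 0,"rz": 0,"dx": 0,"dy": 0,"dz": -20,"gripper": 0.4},
  {"rx": 0,"ry": 0,"rz": 0,"dx": 0,"dy": 0,"dz": -50,"gripper": 0.4},
  {"rx": 0,"ry": 0,"rz": 0,"dx": 0,"dy": 0,"dz": -60,"gripper": 0.4},
  {"rx": 0,"ry": 0,"rz": 0,"dx": 0,"dy": 0,"dz": -60,"gripper": 0.4},
  {"rx": 0,"ry": 0,"rz": 0,"dx": 0,"dy": 0,"dz": 0,"gripper": 0.4},
  {"rx": 0,"ry": 0,"rz": 0,"dx": 0,"dy": 0,"dz": 0,"gripper": 0.4},
])

```text
clock: 16.0
tcp_pos: [0.5276, 0.0918, 0.1909]
orientation: [2.066, 2.365, 0.001]
contact_force: [-0.2, -0.0, 0.2]
grip_width: 0.0597
gripper_force: 0.0
```

Run:
```python
from h import *
st(); wfind("orange",.02); wfind("blue",.02,"w8.png"); wfind("red1",.19)
```

```text
t 16.0 tcp [0.5276 0.0918 0.1909] F [-0.2 -0.   0.2] w 0.0597
orange px 333 133 rad 17 world [0.5285 0.1584 0.02  ] diam 0.0279
blue px 322 214 rad 17 world [0.5275 0.0908 0.02  ] diam 0.0295
red1 px 129 282 rad 31 world [0.4455 0.0871 0.19  ] diam 0.0258
```

View pics/w8.png

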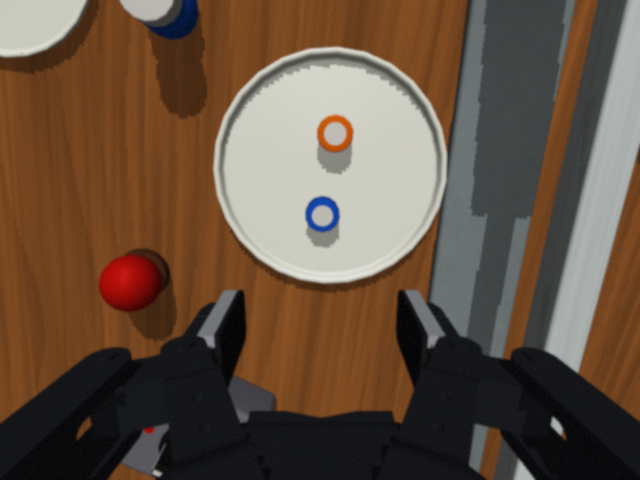

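Both tokens lie flat in the dish, orange at (335,133) and blue at (322,214), with the dish centred near (330,165). Next I'll locate the lever.

Run:
```python
from h import *
c=cam("wrist"); print("dish ctr wrist",ray(c,(330.5,165),.012))
ct=cam("top"); im=cv2.imread("pics/top0.png"); m=cv2.inRange(cv2.cvtColor(im,cv2.COLOR_BGR2HSV),(0,150,70),(6,255,255))[140:185,325:380]
ys,xs=np.where(m>0); print([(x+325,np.round(ys[xs==x].mean()+140,1),(xs==x).sum()) for x in sorted(set(xs))])
pin=ray(ct,(339.5,162.6),.187); hg=ray(ct,(365.3,161.7),.172); print("pin",pin,"hinge",hg,"d",hg-pin)
plan([(.528,.09,.28,98),(pin[0],pin[1]-.0,.28,94)],55)
```

```text
dish ctr wrist [0.52860785 0.13224962 0.012     ]
[(np.int64(337), np.float64(161.0), np.int64(7)), (np.int64(338), np.float64(162.0), np.int64(11)), (np.int64(339), np.float64(162.5), np.int64(10)), (np.int64(340), np.float64(162.5), np.int64(10)), (np.int64(341), np.float64(162.0), np.int64(5)), (np.int64(342), np.float64(162.0), np.int64(3)), (np.int64(343), np.float64(162.0), np.int64(3)), (np.int64(344), np.float64(162.0), np.int64(3)), (np.int64(345), np.float64(162.0), np.int64(3)), (np.int64(346), np.float64(162.0), np.int64(3)), (np.int64(347), np.float64(162.0), np.int64(3)), (np.int64(348), np.float64(162.0), np.int64(3)), (np.int64(349), np.float64(162.0), np.int64(3)), (np.int64(350), np.float64(162.0), np.int64(3)), (np.int64(351), np.float64(162.0), np.int64(3)), (np.int64(352), np.float64(162.0), np.int64(3)), (np.int64(353), np.float64(161.5), np.int64(4)), (np.int64(354), np.float64(162.0), np.int64(5)), (np.int64(355), np.float64(162.0), np.int64(5)), (np.int64(356), np.float64(162.0), np.int64(5)), (np.int64(357), np.float64(162.0), np.int64(5)), (np.int64(358), np.float64(162.5), np.int64(4)), (np.int64(359), np.float64(162.0), np.int64(5)), (np.int64(360), np.float64(162.0), np.int64(5)), (np.int64(361), np.float64(162.5), np.int64(4))]
pin [ 0.68484982 -0.03629325  0.187     ] hinge [ 0.69085268 -0.1089231   0.172     ] d [ 0.00600285 -0.07262985 -0.015     ]
t 16.15 tcp [0.5268 0.0917 0.1889] F [-0.5 -0.2 -0.4] w 0.0595
yaw 97.8
[{"rx":0,"ry":0,"rz":-0.1,"dx":-0.9,"dy":0.5,"dz":-45.5},{"rx":0,"ry":0,"rz":-0.1,"dx":-1,"dy":0.5,"dz":-45.6},{"rx":0,"ry":0,"rz":1,"dx":-36.7,"dy":34.5,"dz":0},{"rx":0,"ry":0,"rz":1,"dx":-36.1,"dy":35,"dz":0},{"rx":0,"ry":0,"rz":1,"dx":-35.4,"dy":35.8,"dz":0},{"rx":0,"ry":0,"rz":1,"dx":-34.9,"dy":36.3,"dz":0}]
```

>>> step_arm([
  {"rx": 0,"ry": 0,"rz": 0,"dx": -1,"dy": 1,"dz": -46,"gripper": 0.3},
  {"rx": 0,"ry": 0,"rz": 0,"dx": -1,"dy": 1,"dz": -46,"gripper": 0.3},
  {"rx": 0,"ry": 0,"rz": 1,"dx": -37,"dy": 34,"dz": 0,"gripper": 0.3},
  {"rx": 0,"ry": 0,"rz": 1,"dx": -36,"dy": 35,"dz": 0,"gripper": 0.3},
  {"rx": 0,"ry": 0,"rz": 1,"dx": -35,"dy": 36,"dz": 0,"gripper": 0.3},
  {"rx": 0,"ry": 0,"rz": 0.7,"dx": -35,"dy": 36,"dz": 0,"gripper": 0.3},
  {"rx": 0,"ry": 0,"rz": 0,"dx": 0,"dy": 0,"dz": 0,"gripper": 0.3},
  {"rx": 0,"ry": 0,"rz": 0,"dx": 0,"dy": 0,"dz": 0,"gripper": 0.3},
])

```text
clock: 17.15
tcp_pos: [0.685, -0.0356, 0.2804]
orientation: [-2.139, -2.297, 0.002]
contact_force: [-0.0, 0.5, -0.6]
grip_width: 0.0556
gripper_force: 0.0
```

Run:
```python
from h import *
st(); c=cam("wrist"); im=r.grab_frame("wrist"); cv2.imwrite("pics/w9.png",im); h=cv2.cvtColor(im,cv2.COLOR_BGR2HSV)
m=cv2.inRange(h,(0,150,60),(5,255,255))|cv2.inRange(h,(175,150,60),(180,255,255)); n,l,s,ce=cv2.connectedComponentsWithStats(m)
for i in range(1,n):
    if s[i,4]>80: print(ce[i],s[i])
i=1+np.argmax(s[1:,4]); 
for y in range(s[i,1],s[i,1]+s[i,3],4):
    xs=np.where(l[y]==i)[0]; print(y,xs.min(),xs.max(),end="; ")
print("expected pin px",proj(c,(.685,-.0363,.187)),proj(c,(.685,-.0363,.194)))
p,R=st()
```

```text
t 17.15 tcp [ 0.685  -0.0356  0.2804] F [-0.   0.5 -0.6] w 0.0556
[ 18.89113356 131.08361392] [   0  107   45   50 1782]
[320.51548673 264.45298673] [ 298  230   45   91 1808]
230 336 340; 234 298 342; 238 298 342; 242 298 342; 246 298 342; 250 314 326; 254 315 326; 258 314 326; 262 315 326; 266 315 326; 270 315 326; 274 315 326; 278 314 328; 282 314 328; 286 314 328; 290 314 328; 294 314 328; 298 314 328; 302 314 328; 306 314 328; 310 314 328; 314 315 327; 318 316 327; expected pin px [321.6281799  238.09949268] [321.60642597 241.01488695]
t 17.2 tcp [ 0.6849 -0.0349  0.281 ] F [ 1.   0.5 -0.3] w 0.0555
```

View pics/w9.png

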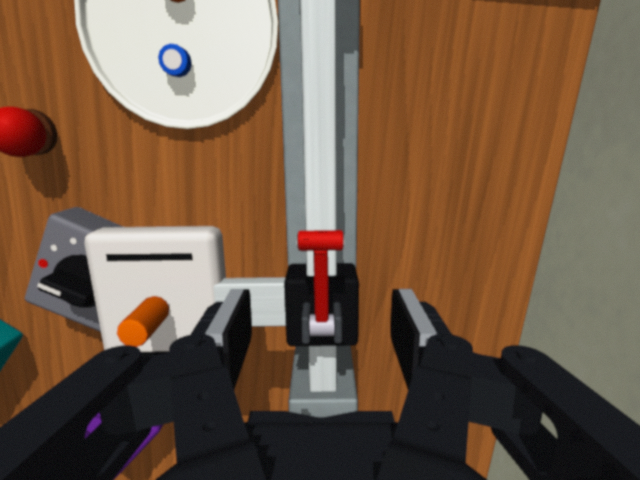

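The wrist view shows the pin at (298-342, 240) on the rail axis, as predicted, and the red arm running down to the hinge at (322,325). I'm descending over the pin and pinching it.

>>> step_arm([
  {"rx": 0,"ry": 0,"rz": 0,"dx": -1,"dy": 0,"dz": 50,"gripper": 0.3},
  {"rx": 0,"ry": 0,"rz": 0,"dx": 0,"dy": 0,"dz": 35,"gripper": 0.3},
  {"rx": 0,"ry": 0,"rz": 0,"dx": 0,"dy": 0,"dz": 18,"gripper": 0.3},
  {"rx": 0,"ry": 0,"rz": 0,"dx": 0,"dy": 0,"dz": 10,"gripper": 0.3},
  {"rx": 0,"ry": 0,"rz": 0,"dx": 0,"dy": 0,"dz": 0,"gripper": 0.3},
  {"rx": 0,"ry": 0,"rz": 0,"dx": 0,"dy": 0,"dz": 0,"gripper": -1},
  {"rx": 0,"ry": 0,"rz": 0,"dx": 0,"dy": 0,"dz": 0,"gripper": -1},
  {"rx": 0,"ry": 0,"rz": 0,"dx": 0,"dy": 0,"dz": 0,"gripper": -1},
  {"rx": 0,"ry": 0,"rz": 0,"dx": 0,"dy": 0,"dz": 0,"gripper": -1},
], grip_force=50)

```text
clock: 18.32
tcp_pos: [0.6851, -0.0372, 0.1705]
orientation: [-2.141, -2.299, 0.002]
contact_force: [-4.7, 0.1, 5.7]
grip_width: 0.0285
gripper_force: 49.1
```

Run:
```python
from h import *
st()
a=np.radians(15+np.arange(0,151,10)); y=75*np.cos(a); z=75*np.sin(a)
print("along tool x (rail +y), dz(tool, down+):",list(zip(np.round(np.diff(y),1),np.round(-np.diff(z),1))))
```

```text
t 18.32 tcp [ 0.6851 -0.0372  0.1705] F [-4.7  0.1  5.7] w 0.0285
along tool x (rail +y), dz(tool, down+): [(np.float64(-4.5), np.float64(-12.3)), (np.float64(-6.5), np.float64(-11.3)), (np.float64(-8.4), np.float64(-10.0)), (np.float64(-10.0), np.float64(-8.4)), (np.float64(-11.3), np.float64(-6.5)), (np.float64(-12.3), np.float64(-4.5)), (np.float64(-12.9), np.float64(-2.3)), (np.float64(-13.1), np.float64(-0.0)), (np.float64(-12.9), np.float64(2.3)), (np.float64(-12.3), np.float64(4.5)), (np.float64(-11.3), np.float64(6.5)), (np.float64(-10.0), np.float64(8.4)), (np.float64(-8.4), np.float64(10.0)), (np.float64(-6.5), np.float64(11.3)), (np.float64(-4.5), np.float64(12.3))]
```

>>> step_arm([
  {"rx": 0,"ry": 0,"rz": 0,"dx": -4.5,"dy": 0,"dz": -12.3,"gripper": -1},
  {"rx": 0,"ry": 0,"rz": 0,"dx": -6.5,"dy": 0,"dz": -11.3,"gripper": -1},
  {"rx": 0,"ry": 0,"rz": 0,"dx": -8.4,"dy": 0,"dz": -10,"gripper": -1},
  {"rx": 0,"ry": 0,"rz": 0,"dx": -10,"dy": 0,"dz": -8.4,"gripper": -1},
  {"rx": 0,"ry": 0,"rz": 0,"dx": -11.3,"dy": 0,"dz": -6.5,"gripper": -1},
  {"rx": 0,"ry": 0,"rz": 0,"dx": -12.3,"dy": 0,"dz": -4.5,"gripper": -1},
  {"rx": 0,"ry": 0,"rz": 0,"dx": -12.9,"dy": 0,"dz": -2.3,"gripper": -1},
  {"rx": 0,"ry": 0,"rz": 0,"dx": 0,"dy": 0,"dz": 0,"gripper": -1},
])

```text
clock: 19.32
tcp_pos: [0.6908, -0.1061, 0.2264]
orientation: [2.143, 2.294, -0.001]
contact_force: [-5.5, 0.5, 4.9]
grip_width: 0.0291
gripper_force: 50.5
```

>>> step_arm([
  {"rx": 0,"ry": 0,"rz": 0,"dx": -13.1,"dy": 0,"dz": 0,"gripper": -1},
  {"rx": 0,"ry": 0,"rz": 0,"dx": -12.9,"dy": 0,"dz": 2.3,"gripper": -1},
  {"rx": 0,"ry": 0,"rz": 0,"dx": -12.3,"dy": 0,"dz": 4.5,"gripper": -1},
  {"rx": 0,"ry": 0,"rz": 0,"dx": -11.3,"dy": 0,"dz": 6.5,"gripper": -1},
  {"rx": 0,"ry": 0,"rz": 0,"dx": -10,"dy": 0,"dz": 8.4,"gripper": -1},
  {"rx": 0,"ry": 0,"rz": 0,"dx": -8.4,"dy": 0,"dz": 10,"gripper": -1},
  {"rx": 0,"ry": 0,"rz": 0,"dx": -6.5,"dy": 0,"dz": 11.3,"gripper": -1},
  {"rx": 0,"ry": 0,"rz": 0,"dx": -4.5,"dy": 0,"dz": 12.3,"gripper": -1},
  {"rx": 0,"ry": 0,"rz": 0,"dx": 0,"dy": 0,"dz": 0,"gripper": -1},
])

```text
clock: 20.45
tcp_pos: [0.6968, -0.1816, 0.1703]
orientation: [2.14, 2.298, 0.002]
contact_force: [-2.9, -3.3, 9.8]
grip_width: 0.0285
gripper_force: 50.9
```

The lever was carried to the open stop. I'm releasing it, rising and moving over the lamp's grip post.

>>> step_arm([
  {"rx": 0,"ry": 0,"rz": 0,"dx": 0,"dy": 0,"dz": 0,"gripper": 0.3},
  {"rx": 0,"ry": 0,"rz": 0,"dx": 0,"dy": 0,"dz": 0,"gripper": 0.3},
  {"rx": 0,"ry": 0,"rz": 0,"dx": 0,"dy": 0,"dz": -30,"gripper": 0.3},
  {"rx": 0,"ry": 0,"rz": 0,"dx": 0,"dy": 0,"dz": -50,"gripper": 0.3},
  {"rx": 0,"ry": 0,"rz": 0,"dx": 15,"dy": -50,"dz": -20,"gripper": 0.3},
  {"rx": 0,"ry": 0,"rz": 0,"dx": 20,"dy": -55,"dz": 0,"gripper": 0.3},
  {"rx": 0,"ry": 0,"rz": 0,"dx": 15,"dy": -45,"dz": 0,"gripper": 0.3},
  {"rx": 0,"ry": 0,"rz": 0,"dx": 0,"dy": 0,"dz": 0,"gripper": 0.3},
  {"rx": 0,"ry": 0,"rz": 0,"dx": 0,"dy": 0,"dz": 0,"gripper": 0.3},
])

```text
clock: 21.58
tcp_pos: [0.5436, -0.1425, 0.2689]
orientation: [2.141, 2.299, 0.001]
contact_force: [-0.8, 0.3, -0.4]
grip_width: 0.0554
gripper_force: 0.0
```

Run:
```python
from h import *
st(); c=cam("wrist"); im=r.grab_frame("wrist"); cv2.imwrite("pics/w10.png",im); h=cv2.cvtColor(im,cv2.COLOR_BGR2HSV)
m=cv2.inRange(h,(5,215,100),(18,255,255)); n,l,s,ce=cv2.connectedComponentsWithStats(m)
for i in range(1,n):
    if s[i,4]>80: print("orange",ce[i],s[i])
m=cv2.inRange(h,(0,150,60),(4,255,255)); n,l,s,ce=cv2.connectedComponentsWithStats(m)
for i in range(1,n):
    if s[i,4]>80: print("red",ce[i],s[i])
print("expected grip top px",proj(c,(.5485,-.1195,.18)),"hinge pin open",proj(c,(.697,-.1815,.187)))
plan([(.5485,-.1195,.142,94.2)],60)
```

```text
t 21.57 tcp [ 0.5436 -0.1425  0.2689] F [-0.8  0.3 -0.4] w 0.0554
orange [333.89943609 203.15789474] [ 318  183   34   41 1064]
red [143.15731258  23.25399426] [ 114    0   59   52 2441]
red [546.80369254 277.06141673] [ 521  211   53  114 2654]
expected grip top px [331.56349968 204.49834614] hinge pin open [545.71392592 313.10974244]
t 21.62 tcp [ 0.544  -0.1426  0.2689] F [0.3 0.5 0.7] w 0.0556
yaw 94.1
[{"rx":0,"ry":0,"rz":-0,"dx":7.6,"dy":2.1,"dz":42.3},{"rx":0,"ry":0,"rz":-0.1,"dx":7.6,"dy":2,"dz":42.3},{"rx":0,"ry":0,"rz":-0,"dx":7.5,"dy":2.1,"dz":42.3}]
```

View pics/w10.png

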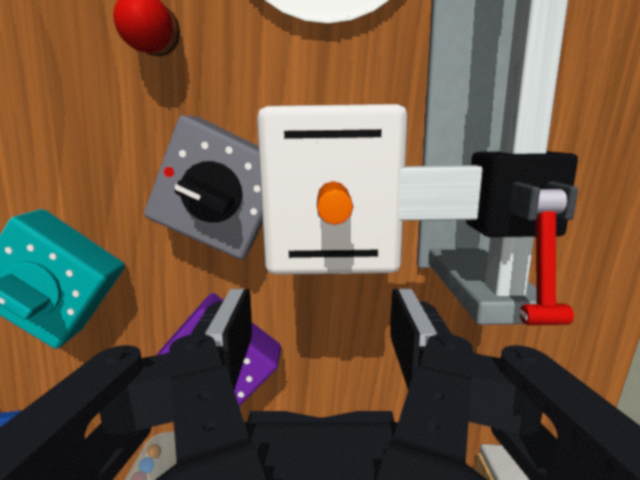

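The lever lies fully open with its pin at (547,315). The lamp post top is at (335,204). The dial is at (211,192), with its white pointer end near (176,187) next to the red dot at (168,172). I'm grasping the post.

>>> step_arm([
  {"rx": 0,"ry": 0,"rz": 0,"dx": 12,"dy": 4,"dz": 20,"gripper": 0.3},
  {"rx": 0,"ry": 0,"rz": 0,"dx": 11,"dy": 4,"dz": 25,"gripper": 0.3},
  {"rx": 0,"ry": 0,"rz": 0,"dx": 0,"dy": 0,"dz": 40,"gripper": 0.3},
  {"rx": 0,"ry": 0,"rz": 0,"dx": 0,"dy": 0,"dz": 30,"gripper": 0.3},
  {"rx": 0,"ry": 0,"rz": 0,"dx": 0,"dy": 0,"dz": 12,"gripper": 0.3},
  {"rx": 0,"ry": 0,"rz": 0,"dx": 0,"dy": 0,"dz": 0,"gripper": -1},
  {"rx": 0,"ry": 0,"rz": 0,"dx": 0,"dy": 0,"dz": 0,"gripper": -1},
  {"rx": 0,"ry": 0,"rz": 0,"dx": 0,"dy": 0,"dz": 0,"gripper": -1},
  {"rx": 0,"ry": 0,"rz": 0,"dx": 0,"dy": 0,"dz": 0,"gripper": -1},
], grip_force=40)

```text
clock: 22.75
tcp_pos: [0.5511, -0.1191, 0.1431]
orientation: [2.139, 2.296, 0.004]
contact_force: [6.5, 0.3, -3.0]
grip_width: 0.0229
gripper_force: 40.2
```

Run:
```python
from h import *
p,R=st(); d=np.array([.529,.1275])-p[:2]; x=R[:2,0]; y=R[:2,1]; print("to dish along tool x",d@x*1000,"tool y",d@y*1000, "yaw",np.degrees(np.arctan2(x[1],x[0])))
```

```text
t 22.75 tcp [ 0.5511 -0.1191  0.1431] F [ 6.5  0.3 -3. ] w 0.0229
to dish along tool x 247.56472687984115 tool y -4.5879967932909365 yaw 94.0532660047031
```

>>> step_arm([
  {"rx": 0,"ry": 0,"rz": 0,"dx": 10,"dy": 0,"dz": 0,"gripper": -1},
  {"rx": 0,"ry": 0,"rz": 0,"dx": 20,"dy": 0,"dz": 0,"gripper": -1},
  {"rx": 0,"ry": 0,"rz": 0,"dx": 27,"dy": -0.5,"dz": 0,"gripper": -1},
  {"rx": 0,"ry": 0,"rz": 0,"dx": 27,"dy": 0,"dz": 0,"gripper": -1},
  {"rx": 0,"ry": 0,"rz": 0,"dx": 27,"dy": -0.5,"dz": 0,"gripper": -1},
  {"rx": 0,"ry": 0,"rz": 0,"dx": 27,"dy": 0,"dz": 0,"gripper": -1},
  {"rx": 0,"ry": 0,"rz": 0,"dx": 27,"dy": -0.5,"dz": 0,"gripper": -1},
  {"rx": 0,"ry": 0,"rz": 0,"dx": 27,"dy": 0,"dz": 0,"gripper": -1},
  {"rx": 0,"ry": 0,"rz": 0,"dx": 27,"dy": -0.5,"dz": 0,"gripper": -1},
  {"rx": 0,"ry": 0,"rz": 0,"dx": 20,"dy": -0.5,"dz": 0,"gripper": -1},
  {"rx": 0,"ry": 0,"rz": 0,"dx": 9,"dy": 0,"dz": 0,"gripper": -1},
  {"rx": 0,"ry": 0,"rz": 0,"dx": 0,"dy": 0,"dz": 0,"gripper": -1},
  {"rx": 0,"ry": 0,"rz": 0,"dx": 0,"dy": 0,"dz": 0,"gripper": -1},
])

```text
clock: 24.38
tcp_pos: [0.53, 0.1289, 0.143]
orientation: [2.141, 2.299, 0.004]
contact_force: [0.9, 1.7, 5.3]
grip_width: 0.0231
gripper_force: 41.0
```

>>> step_arm([
  {"rx": 0,"ry": 0,"rz": 0,"dx": 0,"dy": 0,"dz": 0,"gripper": 0.3},
  {"rx": 0,"ry": 0,"rz": 0,"dx": 0,"dy": 0,"dz": 0,"gripper": 0.3},
  {"rx": 0,"ry": 0,"rz": 0,"dx": 0,"dy": 0,"dz": -30,"gripper": 0.3},
  {"rx": 0,"ry": 0,"rz": 0,"dx": 0,"dy": 0,"dz": -50,"gripper": 0.3},
  {"rx": 0,"ry": 0,"rz": 0,"dx": -20,"dy": 40,"dz": -50,"gripper": 0.3},
  {"rx": 0,"ry": 0,"rz": 0,"dx": -26,"dy": 50,"dz": 0,"gripper": 0.3},
  {"rx": 0,"ry": 0,"rz": 0,"dx": -26,"dy": 50,"dz": 0,"gripper": 0.3},
  {"rx": 0,"ry": 0,"rz": 0,"dx": 0,"dy": 0,"dz": 0,"gripper": 0.3},
  {"rx": 0,"ry": 0,"rz": 0,"dx": 0,"dy": 0,"dz": 0,"gripper": 0.3},
])

```text
clock: 25.5
tcp_pos: [0.6705, 0.0675, 0.2676]
orientation: [-2.14, -2.297, 0.001]
contact_force: [-0.0, 0.1, -1.1]
grip_width: 0.0556
gripper_force: 0.0
```

Run:
```python
from h import *
p,R=st(); c=cam("wrist"); im=r.grab_frame("wrist"); h=cv2.cvtColor(im,cv2.COLOR_BGR2HSV)
m=cv2.inRange(h,(5,215,100),(18,255,255)); n,l,s,ce=cv2.connectedComponentsWithStats(m)
for i in range(1,n):
    if s[i,4]>80: print("orange",ce[i],s[i],ray(c,ce[i],.17))
m=cv2.inRange(h,(0,150,60),(4,255,255)); n,l,s,ce=cv2.connectedComponentsWithStats(m)
for i in range(1,n):
    if s[i,4]>80: 
        print("red",ce[i],s[i])
        k=l==i; rows=k.sum(1); yy=np.where(rows>30)[0]
        if len(yy): xx=np.where(k[yy].any(0))[0]; q=((xx.min()+xx.max())/2,yy.mean()); print("pin px",q,len(yy),xx.min(),xx.max(),ray(c,q,.19))
print("expected pin",proj(c,(.6757,.0664,.189)))
```

```text
t 25.5 tcp [0.6705 0.0675 0.2676] F [-0.   0.1 -1.1] w 0.0556
orange [548.03188098   6.96333688] [ 475    0  133   19 1882] [0.79092456 0.21281211 0.17      ]
orange [102.69253082 125.6279913 ] [  78  110   64   37 1379] [0.52889948 0.12849773 0.17      ]
red [328.65542169 206.25662651] [ 305  134   49  122 2490]
pin px (np.float64(329.0), np.float64(244.5)) 20 305 353 [0.67516209 0.06725219 0.19      ]
red [ 32.59960552 233.1612426 ] [   5  211   57   46 2028]
pin px (np.float64(33.0), np.float64(233.5)) 38 5 61 [0.49132711 0.06116592 0.19      ]
expected pin [329.7235594  245.40193186]
```

The lamp post is at (0.529, 0.1285), over the dish, and the pin is where predicted. I'm pinching it and carrying it back.

>>> step_arm([
  {"rx": 0,"ry": 0,"rz": 0,"dx": -0.5,"dy": 5,"dz": 45,"gripper": 0.3},
  {"rx": 0,"ry": 0,"rz": 0,"dx": 0,"dy": 0,"dz": 30,"gripper": 0.3},
  {"rx": 0,"ry": 0,"rz": 0,"dx": 0,"dy": 0,"dz": 15,"gripper": 0.3},
  {"rx": 0,"ry": 0,"rz": 0,"dx": 0,"dy": 0,"dz": 7,"gripper": 0.3},
  {"rx": 0,"ry": 0,"rz": 0,"dx": 0,"dy": 0,"dz": 0,"gripper": 0.3},
  {"rx": 0,"ry": 0,"rz": 0,"dx": 0,"dy": 0,"dz": 0,"gripper": -1},
  {"rx": 0,"ry": 0,"rz": 0,"dx": 0,"dy": 0,"dz": 0,"gripper": -1},
  {"rx": 0,"ry": 0,"rz": 0,"dx": 0,"dy": 0,"dz": 0,"gripper": -1},
  {"rx": 0,"ry": 0,"rz": 0,"dx": 0,"dy": 0,"dz": 0,"gripper": -1},
], grip_force=50)

```text
clock: 26.68
tcp_pos: [0.6761, 0.0671, 0.1729]
orientation: [2.141, 2.298, -0.0]
contact_force: [-3.3, -0.7, 5.6]
grip_width: 0.0285
gripper_force: 50.8
```

>>> step_arm([
  {"rx": 0,"ry": 0,"rz": 0,"dx": 4.5,"dy": 0,"dz": -12.3,"gripper": -1},
  {"rx": 0,"ry": 0,"rz": 0,"dx": 6.5,"dy": 0,"dz": -11.3,"gripper": -1},
  {"rx": 0,"ry": 0,"rz": 0,"dx": 8.4,"dy": 0,"dz": -10,"gripper": -1},
  {"rx": 0,"ry": 0,"rz": 0,"dx": 10,"dy": 0,"dz": -8.4,"gripper": -1},
  {"rx": 0,"ry": 0,"rz": 0,"dx": 11.3,"dy": 0,"dz": -6.5,"gripper": -1},
  {"rx": 0,"ry": 0,"rz": 0,"dx": 12.3,"dy": 0,"dz": -4.5,"gripper": -1},
  {"rx": 0,"ry": 0,"rz": 0,"dx": 12.9,"dy": 0,"dz": -2.3,"gripper": -1},
  {"rx": 0,"ry": 0,"rz": 0,"dx": 13.1,"dy": 0,"dz": 0,"gripper": -1},
  {"rx": 0,"ry": 0,"rz": 0,"dx": 12.9,"dy": 0,"dz": 2.3,"gripper": -1},
  {"rx": 0,"ry": 0,"rz": 0,"dx": 12.3,"dy": 0,"dz": 4.5,"gripper": -1},
  {"rx": 0,"ry": 0,"rz": 0,"dx": 11.3,"dy": 0,"dz": 6.5,"gripper": -1},
  {"rx": 0,"ry": 0,"rz": 0,"dx": 10,"dy": 0,"dz": 8.4,"gripper": -1},
  {"rx": 0,"ry": 0,"rz": 0,"dx": 8.4,"dy": 0,"dz": 10,"gripper": -1},
  {"rx": 0,"ry": 0,"rz": 0,"dx": 6.5,"dy": 0,"dz": 11.3,"gripper": -1},
  {"rx": 0,"ry": 0,"rz": 0,"dx": 4.5,"dy": 0,"dz": 12.3,"gripper": -1},
  {"rx": 0,"ry": 0,"rz": 0,"dx": 0,"dy": 0,"dz": 2,"gripper": -1},
  {"rx": 0,"ry": 0,"rz": 0,"dx": 0,"dy": 0,"dz": 0,"gripper": -1},
])

```text
clock: 28.8
tcp_pos: [0.6638, 0.2162, 0.1724]
orientation: [-2.136, -2.298, -0.003]
contact_force: [-11.7, 2.1, 11.3]
grip_width: 0.0282
gripper_force: 51.7
```

>>> step_arm([
  {"rx": 0,"ry": 0,"rz": 0,"dx": -1,"dy": 0,"dz": 3,"gripper": -1},
  {"rx": 0,"ry": 0,"rz": 0,"dx": 0,"dy": 0,"dz": 3,"gripper": -1},
  {"rx": 0,"ry": 0,"rz": 0,"dx": 0,"dy": 0,"dz": 0,"gripper": -1},
])

```text
clock: 29.18
tcp_pos: [0.6643, 0.2166, 0.1707]
orientation: [-2.136, -2.299, -0.008]
contact_force: [-18.8, -0.4, 32.6]
grip_width: 0.0285
gripper_force: 53.7
```

It's pressed home, with a 32 N reaction. I'm releasing, rising and measuring.

>>> step_arm([
  {"rx": 0,"ry": 0,"rz": 0,"dx": 0,"dy": 0,"dz": -5,"gripper": -1},
  {"rx": 0,"ry": 0,"rz": 0,"dx": 0,"dy": 0,"dz": 0,"gripper": 0.3},
  {"rx": 0,"ry": 0,"rz": 0,"dx": 0,"dy": 0,"dz": 0,"gripper": 0.3},
  {"rx": 0,"ry": 0,"rz": 0,"dx": 0,"dy": 0,"dz": -40,"gripper": 0.3},
  {"rx": 0,"ry": 0,"rz": 0,"dx": 0,"dy": 0,"dz": -60,"gripper": 0.3},
  {"rx": 0,"ry": 0,"rz": 0,"dx": 0,"dy": 0,"dz": 0,"gripper": 0.3},
  {"rx": 0,"ry": 0,"rz": 0,"dx": 0,"dy": 0,"dz": 0,"gripper": 0.3},
])

```text
clock: 30.05
tcp_pos: [0.6663, 0.2104, 0.2682]
orientation: [2.142, 2.298, 0.0]
contact_force: [-0.8, -0.2, -0.5]
grip_width: 0.0556
gripper_force: 0.0
```

Run:
```python
from h import *
p,R=st(); c=cam("wrist"); im=r.grab_frame("wrist"); h=cv2.cvtColor(im,cv2.COLOR_BGR2HSV)
m=cv2.inRange(h,(5,215,100),(18,255,255)); n,l,s,ce=cv2.connectedComponentsWithStats(m)
for i in range(1,n):
    if s[i,4]>80: print("orange",ce[i],s[i],ray(c,ce[i],.17))
m=cv2.inRange(h,(0,150,60),(4,255,255)); n,l,s,ce=cv2.connectedComponentsWithStats(m)
for i in range(1,n):
    if s[i,4]>80: 
        k=l==i; rows=k.sum(1); yy=np.where(rows>30)[0]
        print("red",ce[i],s[i])
        if len(yy): xx=np.where(k[yy].any(0))[0]; q=((xx.min()+xx.max())/2,yy.mean()); print("pin px",q,len(yy),ray(c,q,.19))
ct=cam("top"); im=r.grab_frame("top"); h=cv2.cvtColor(im,cv2.COLOR_BGR2HSV); m=cv2.inRange(h,(5,190,120),(16,255,255)); n,l,s,ce=cv2.connectedComponentsWithStats(m)
for i in range(1,n):
    if s[i,4]>15: print("top orange",ce[i],s[i,4],ray(ct,ce[i],.175))
plan([(.60,.0,.27,94),(.45,-.16,.27,94)],58)
```

```text
t 30.05 tcp [0.6663 0.2104 0.2682] F [-0.8 -0.2 -0.5] w 0.0556
orange [518.68263534 128.53156282] [ 454   85  134   89 9790] [0.78462189 0.28789274 0.17      ]
orange [128.30746706 321.31039531] [ 104  296   53   51 1366] [0.53183205 0.13603924 0.17      ]
red [316.86372646 260.10307235] [ 293  224   48   97 2018]
pin px (np.float64(316.5), np.float64(234.5)) 20 [0.66287345 0.21583008 0.19      ]
red [ 52.42198582 352.571513  ] [  28  331   50   44 1692]
pin px (np.float64(52.5), np.float64(352.5)) 34 [0.48916757 0.12010855 0.19      ]
t 30.15 tcp [0.6656 0.21   0.2667] F [-0.7  0.4 -0.4] w 0.0556
yaw 94.0
[{"rx":0,"ry":0,"rz":0,"dx":-51.2,"dy":-20,"dz":-0.8},{"rx":0,"ry":0,"rz":0,"dx":-51.2,"dy":-20.1,"dz":-0.8},{"rx":0,"ry":0,"rz":0,"dx":-51.3,"dy":-20,"dz":-0.9},{"rx":0,"ry":0,"rz":0,"dx":-51.2,"dy":-20.1,"dz":-0.8},{"rx":0,"ry":0,"rz":0,"dx":-37.3,"dy":-40.2,"dz":0},{"rx":0,"ry":0,"rz":0,"dx":-37.2,"dy":-40.2,"dz":0},{"rx":0,"ry":0,"rz":0,"dx":-37.3,"dy":-40.3,"dz":0},{"rx":0,"ry":0,"rz":0,"dx":-37.2,"dy":-40.2,"dz":0}]
```

The lever looks identical to its clamped start, with the same pin and arm proportions. The lamp shifted about 4 mm, to y≈0.133, which is fine. On to the dial: the red-dot direction from the dial centre gives about 159° in world, so I'll come in with the tool at yaw 159.

Run:
```python
from h import *
plan([(.60,.0,.27,110),(.432,-.133,.20,159)],58)
```

```text
t 30.15 tcp [0.6656 0.21   0.2667] F [-0.7  0.4 -0.4] w 0.0556
yaw 94.0
[{"rx":0,"ry":0,"rz":-4,"dx":-51.2,"dy":-20,"dz":-0.8},{"rx":0,"ry":0,"rz":-4,"dx":-49.7,"dy":-23.6,"dz":-0.8},{"rx":0,"ry":0,"rz":-4,"dx":-47.9,"dy":-27,"dz":-0.9},{"rx":0,"ry":0,"rz":-4,"dx":-46,"dy":-30.3,"dz":-0.8},{"rx":0,"ry":0,"rz":-9.8,"dx":-13.5,"dy":-40.7,"dz":14},{"rx":0,"ry":0,"rz":-9.8,"dx":-6.3,"dy":-42.3,"dz":14},{"rx":0,"ry":0,"rz":-9.8,"dx":0.9,"dy":-42.9,"dz":14},{"rx":0,"ry":0,"rz":-9.8,"dx":8.2,"dy":-42,"dz":14},{"rx":0,"ry":0,"rz":-9.8,"dx":15.3,"dy":-40,"dz":14}]
```

>>> step_arm([
  {"rx": 0,"ry": 0,"rz": -4,"dx": -51,"dy": -20,"dz": 0,"gripper": 0.3},
  {"rx": 0,"ry": 0,"rz": -4,"dx": -50,"dy": -24,"dz": 0,"gripper": 0.3},
  {"rx": 0,"ry": 0,"rz": -4,"dx": -48,"dy": -27,"dz": 0,"gripper": 0.3},
  {"rx": 0,"ry": 0,"rz": -4,"dx": -46,"dy": -30,"dz": 0,"gripper": 0.3},
  {"rx": 0,"ry": 0,"rz": -9.8,"dx": -13,"dy": -41,"dz": 14,"gripper": 0.3},
  {"rx": 0,"ry": 0,"rz": -9.8,"dx": -6,"dy": -42,"dz": 14,"gripper": 0.3},
  {"rx": 0,"ry": 0,"rz": -9.8,"dx": 1,"dy": -43,"dz": 14,"gripper": 0.3},
  {"rx": 0,"ry": 0,"rz": -9.8,"dx": 8,"dy": -42,"dz": 14,"gripper": 0.3},
  {"rx": 0,"ry": 0,"rz": -9.8,"dx": 15,"dy": -40,"dz": 14,"gripper": 0.3},
  {"rx": 0,"ry": 0,"rz": 0,"dx": 0,"dy": 0,"dz": 0,"gripper": 0.3},
  {"rx": 0,"ry": 0,"rz": 0,"dx": 0,"dy": 0,"dz": 0,"gripper": 0.3},
  {"rx": 0,"ry": 0,"rz": 0,"dx": 0,"dy": 0,"dz": 0,"gripper": 0.3},
])

```text
clock: 31.65
tcp_pos: [0.4336, -0.1311, 0.1988]
orientation: [0.57, 3.089, 0.001]
contact_force: [0.1, 0.4, 0.5]
grip_width: 0.0555
gripper_force: 0.0
```

Run:
```python
from h import *
p,R=st(); c=cam("wrist"); im=r.grab_frame("wrist"); cv2.imwrite("pics/w11.png",im); h=cv2.cvtColor(im,cv2.COLOR_BGR2HSV)
print("yaw",np.degrees(np.arctan2(R[1,0],R[0,0])))
m=cv2.inRange(h,(0,0,0),(180,255,45)); m[300:]=0; n,l,s,ce=cv2.connectedComponentsWithStats(m)
for i in range(1,n):
    if s[i,4]>300: print("black",ce[i],s[i],ray(c,ce[i],.065))
m=cv2.inRange(h,(0,0,170),(180,60,255)); n,l,s,ce=cv2.connectedComponentsWithStats(m)
for i in range(1,n):
    if 15<s[i,4]<2000: print("white",ce[i],s[i],ray(c,ce[i],.05)[:2],ray(c,ce[i],.086)[:2])
m=cv2.inRange(h,(0,150,60),(4,255,255)); n,l,s,ce=cv2.connectedComponentsWithStats(m)
for i in range(1,n):
    if s[i,4]>20: print("red",ce[i],s[i],ray(c,ce[i],.05)[:2])
```

```text
t 31.65 tcp [ 0.4336 -0.1311  0.1988] F [0.1 0.4 0.5] w 0.0555
yaw 159.09858122449464
black [313.64952532 229.07014768] [ 277  192   74   77 3792] [ 0.43511491 -0.13844997  0.065     ]
white [33.42060086 14.60085837] [ 30   0   8  31 233] [ 0.2243878  -0.26717249] [ 0.2418124  -0.24799649]
white [126.93670886  24.75949367] [123  20   9  11  79] [ 0.25335309 -0.20919484] [ 0.26729415 -0.19699158]
white [132.19178082  60.2739726 ] [128  56   9  10  73] [ 0.27502692 -0.21679275] [ 0.28636134 -0.20367572]
white [121.01449275  90.11594203] [117  86   9   9  69] [ 0.28994353 -0.23414699] [ 0.299484   -0.21894284]
white [ 97.07352941 107.16176471] [ 93 103   9   9  68] [ 0.29408033 -0.25654746] [ 0.30312328 -0.23864929]
white [ 66.27941176 108.04411765] [ 62 104  10   9  68] [ 0.28646311 -0.27822954] [ 0.29642215 -0.25772375]
white [630.97444089 166.94249201] [622 157  18  21 313] [0.4800284  0.10736821] [0.46670811 0.08149968]
white [343. 180.] [339 176   9   9  69] [ 0.4099052  -0.10436427] [ 0.40501835 -0.10476857]
white [362.8        200.89230769] [359 197   9   9  65] [ 0.431011  -0.09
[... 957 characters left out ...]
 -0.29770329] [ 0.43114788 -0.27485547]
white [ 66.69047619 312.14880952] [ 63 299   9  27 168] [ 0.43148775 -0.36533337] [ 0.42400525 -0.33435195]
white [143.42857143 318.67346939] [140 315   8   8  49] [ 0.4605892  -0.30658492] [ 0.44960679 -0.28266894]
white [217.58974359 338.41025641] [212 334  10  11  78] [ 0.50089783 -0.25478916] [ 0.48506766 -0.23710245]
white [ 86.17241379 350.        ] [ 83 348   7   5  29] [ 0.46973677 -0.36854491] [ 0.45765422 -0.33717725]
red [461.40107405  74.59892595] [ 428   41   68   68 3538] [0.3688951  0.00217722]
red [314.6754386  171.76315789] [309 166  12  12 114] [ 0.39606756 -0.12273139]
red [ 99.5 258.5] [ 96 255   8   8  52] [ 0.39880054 -0.31446695]
```

View pics/w11.png

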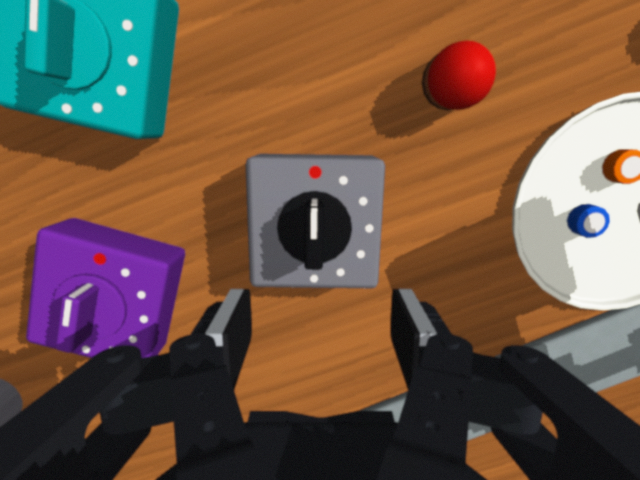

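The dial is centred at (314,229), with its white pointer at (314,204-238) towards the red dot at (315,172), so the tool is aligned with the bar. The tokens in the dish are visible at (590,221) and (628,167), so before touching the dial I'm checking numerically that the lamp stands where I think.

Run:
```python
from h import *
c=cam("wrist"); print("cam",-c[1].T@c[2])
for q in((.474,.068,.105),(.474,.068,.135),(.529,.133,.18),(.528,.158,.021),(.528,.0905,.021),(.529,.128,.012)): print(q,proj(c,q))
ct=cam("top"); im=r.grab_frame("top"); h=cv2.cvtColor(im,cv2.COLOR_BGR2HSV); m=cv2.inRange(h,(5,185,110),(16,255,255)); n,l,s,ce=cv2.connectedComponentsWithStats(m)
for i in range(1,n):
    if s[i,4]>8: print("top orange",ce[i],s[i,4],ray(ct,ce[i],.175))
for nm,z in(("blue",.02),): 
    m=cv2.inRange(h,*R_[nm]); n,l,s,ce=cv2.connectedComponentsWithStats(m)
    for i in range(1,n):
        if s[i,4]>8: print("top blue",ce[i],s[i,4],ray(ct,ce[i],z))
m=cv2.inRange(h,(0,0,190),(180,60,255)); n,l,s,ce=cv2.connectedComponentsWithStats(m)
for i in range(1,n):
    if s[i,4]>200: print("white",ce[i],s[i])
print("expect post top px",proj(ct,(.5285,.133,.18)),"pin",proj(ct,(.663,.2158,.187)))
m=cv2.inRange(h,(0,150,70),(6,255,255)); n,l,s,ce=cv2.connectedComponentsWithStats(m)
for i in range(1,n):
    if s[i,4]>20: print("red",ce[i],s[i])
```

```text
cam [ 0.36922563 -0.10772741  0.34934603]
(0.474, 0.068, 0.105) [634.62810986 188.17768872]
(0.474, 0.068, 0.135) [676.64475761 195.80686166]
(0.529, 0.133, 0.18) [917.19602822 270.62851543]
(0.528, 0.158, 0.021) [672.31521378 195.3751168 ]
(0.528, 0.0905, 0.021) [594.18003446 222.43598476]
(0.529, 0.128, 0.012) [629.3649658  206.62407478]
top orange [231.99123768 125.87842278] 913 [0.80125476 0.26822057 0.175     ]
top orange [278.78723404 219.57446809] 47 [0.52758688 0.13357017 0.175     ]
top orange [285.16666667 244.58333333] 12 [0.45738363 0.11573567 0.175     ]
top blue [253.68421053 278.68421053] 19 [0.37987913 0.22204287 0.02      ]
top blue [539.50523865 345.92316647] 1718 [ 0.17658504 -0.60903867  0.02      ]
top blue [503.80973209 357.781848  ] 1829 [ 0.1437308  -0.50447266  0.02      ]
white [527.42377143 104.01142857] [ 484   78   88   53 4375]
white [341.58863329 166.9526387 ] [292 159 101  16 739]
white [281.40856343 227.72068828] [ 254  185   62   77 2499]
white [153.92911011 232.17496229] [140 218  29  29 663]
white [507.56478405 277.03654485] [494 264  28  27 602]
white [241.91005025 321.05778894] [ 216  296   51   52 1990]
expect post top px [278.82940749 218.89574154] pin [249.15031896 171.44175374]
red [256.59322034 170.74576271] [246 166  27  11 118]
red [324.18867925 281.25      ] [316 274  17  16 212]
```

The lamp is right (top view: post at (279,220), pin at (249,171)), and its head lies just outside the wrist frame. But the orange token was knocked aside: it appears at (628,167) instead of the expected (672,195). I'm working out where it is now.

Run:
```python
from h import *
c=cam("wrist"); ct=cam("top"); im=cv2.imread("pics/w11.png"); h=cv2.cvtColor(im,cv2.COLOR_BGR2HSV)
for n in("orange","blue"):
    m=cv2.inRange(h,*R_[n]); cs,_=cv2.findContours(m,cv2.RETR_EXTERNAL,cv2.CHAIN_APPROX_NONE)
    for k in cs:
        if cv2.contourArea(k)>60: print(n,cv2.boundingRect(k),cv2.contourArea(k))
for nm,px in(("orange white face",(631,167)),("blue white face",(596,221.4))):
    for z in(.016,.021): q=ray(c,px,z); print(nm,z,q[:2],"dist dish",np.linalg.norm(q[:2]-[.529,.1275]))
print("top orange part",ray(ct,(285.2,244.6),.021))
cs=cam("side"); s=r.grab_frame("side"); hs=cv2.cvtColor(s,cv2.COLOR_BGR2HSV); m=cv2.inRange(hs,(5,190,110),(18,255,255)); n,l,st_,ce=cv2.connectedComponentsWithStats(m)
for i in range(1,n):
    if st_[i,4]>8: print("side orange",ce[i],st_[i])
print("side pred at found",proj(cs,(.488,.125,.013)))
```

```text
orange (613, 151, 27, 31) 250.0
blue (568, 205, 41, 32) 987.0
orange white face 0.016 [0.49230554 0.13167611] dist dish 0.03693132898874883
orange white face 0.021 [0.49045766 0.12808401] dist dish 0.03854676705342388
blue white face 0.016 [0.52983636 0.09508917] dist dish 0.03242161629873925
blue white face 0.021 [0.5274255  0.09204589] dist dish 0.03548905043945032
top orange part [0.48137057 0.12818095 0.021     ]
side orange [273.55555556 253.11111111] [271 247   5  12  18]
side pred at found [286.86160228 295.09267452]
```

The orange token now lies flat at (0.4905, 0.128). That's 38 mm from the dish centre and 51 mm from the blue one, so it's still fine. The dial centre from the dots is (0.437, -0.139) and the bar direction is 158°, so I'm gripping the bar.

>>> step_arm([
  {"rx": 0,"ry": 0,"rz": 0,"dx": -6,"dy": -6,"dz": 40,"gripper": 0.1},
  {"rx": 0,"ry": 0,"rz": 0.8,"dx": 0,"dy": 0,"dz": 45,"gripper": 0.1},
  {"rx": 0,"ry": 0,"rz": 0,"dx": 0,"dy": 0,"dz": 35,"gripper": 0.1},
  {"rx": 0,"ry": 0,"rz": 0,"dx": 0,"dy": 0,"dz": 20,"gripper": 0.1},
  {"rx": 0,"ry": 0,"rz": 0,"dx": 0,"dy": 0,"dz": 0,"gripper": 0.1},
  {"rx": 0,"ry": 0,"rz": 0,"dx": 0,"dy": 0,"dz": 0,"gripper": -1},
  {"rx": 0,"ry": 0,"rz": 0,"dx": 0,"dy": 0,"dz": 0,"gripper": -1},
  {"rx": 0,"ry": 0,"rz": 0,"dx": 0,"dy": 0,"dz": 0,"gripper": -1},
  {"rx": 0,"ry": 0,"rz": 0,"dx": 0,"dy": 0,"dz": 0,"gripper": -1},
], grip_force=40)

```text
clock: 32.92
tcp_pos: [0.4376, -0.1384, 0.0599]
orientation: [0.59, 3.082, 0.002]
contact_force: [0.4, 5.5, 1.7]
grip_width: 0.0127
gripper_force: 42.1
```

>>> step_arm([
  {"rx": 0,"ry": 0,"rz": 8,"dx": 0,"dy": 0,"dz": 0,"gripper": -1},
  {"rx": 0,"ry": 0,"rz": 8,"dx": 0,"dy": 0,"dz": 0,"gripper": -1},
  {"rx": 0,"ry": 0,"rz": 8,"dx": 0,"dy": 0,"dz": 0,"gripper": -1},
  {"rx": 0,"ry": 0,"rz": 8,"dx": 0,"dy": 0,"dz": 0,"gripper": -1},
  {"rx": 0,"ry": 0,"rz": 8,"dx": 0,"dy": 0,"dz": 0,"gripper": -1},
  {"rx": 0,"ry": 0,"rz": 8,"dx": 0,"dy": 0,"dz": 0,"gripper": -1},
  {"rx": 0,"ry": 0,"rz": 8,"dx": 0,"dy": 0,"dz": 0,"gripper": -1},
  {"rx": 0,"ry": 0,"rz": 4,"dx": 0,"dy": 0,"dz": 0,"gripper": -1},
  {"rx": 0,"ry": 0,"rz": 0,"dx": 0,"dy": 0,"dz": 0,"gripper": -1},
  {"rx": 0,"ry": 0,"rz": 0,"dx": 0,"dy": 0,"dz": 0,"gripper": -1},
])

```text
clock: 34.17
tcp_pos: [0.4373, -0.1385, 0.0598]
orientation: [2.052, 2.377, 0.004]
contact_force: [0.4, 5.2, 6.6]
grip_width: 0.0132
gripper_force: 42.5
```

Run:
```python
from h import *
p,R=st(); print(np.degrees(np.arctan2(R[1,0],R[0,0])))
```

```text
t 34.17 tcp [ 0.4373 -0.1385  0.0598] F [0.4 5.2 6.6] w 0.0132
98.39414768731467
```

Now at yaw 98.4, a 60° turn. I'm releasing gently, rising and checking.

>>> step_arm([
  {"rx": 0,"ry": 0,"rz": 0,"dx": 0,"dy": 0,"dz": 0,"gripper": 0},
  {"rx": 0,"ry": 0,"rz": 0,"dx": 0,"dy": 0,"dz": 0,"gripper": 0.1},
  {"rx": 0,"ry": 0,"rz": 0,"dx": 0,"dy": 0,"dz": 0,"gripper": 0.1},
  {"rx": 0,"ry": 0,"rz": 0,"dx": 0,"dy": 0,"dz": -30,"gripper": 0.1},
  {"rx": 0,"ry": 0,"rz": 0,"dx": 0,"dy": 0,"dz": -50,"gripper": 0.1},
  {"rx": 0,"ry": 0,"rz": 0,"dx": 0,"dy": 0,"dz": -60,"gripper": 0.1},
  {"rx": 0,"ry": 0,"rz": 0,"dx": 0,"dy": 0,"dz": 0,"gripper": 0.1},
  {"rx": 0,"ry": 0,"rz": 0,"dx": 0,"dy": 0,"dz": 0,"gripper": 0.1},
])

```text
clock: 35.17
tcp_pos: [0.4354, -0.1401, 0.1982]
orientation: [-2.056, -2.375, 0.001]
contact_force: [0.7, 0.4, -0.7]
grip_width: 0.0471
gripper_force: 0.0
```

Run:
```python
from h import *
p,R=st(); c=cam("wrist"); im=r.grab_frame("wrist"); h=cv2.cvtColor(im,cv2.COLOR_BGR2HSV)
m=cv2.inRange(h,(0,0,170),(180,60,255)); n,l,s,ce=cv2.connectedComponentsWithStats(m); C=np.array([.437,-.139])
for i in range(1,n):
    w=ray(c,ce[i],.086)
    if s[i,4]>60 and np.linalg.norm(w[:2]-C)<.035:
        ys,xs=np.where(l==i); P=np.array([ray(c,q,.086)[:2] for q in zip(xs,ys)]); v=np.linalg.svd(P-P.mean(0))[2][0]; v*=np.sign(v@(P.mean(0)-C)); a=np.degrees(np.arctan2(v[1],v[0])); print("pointer area",s[i,4],"dir",a,"clockwise from off (deg)",158.3-a,P.mean(0))
for lo,hi,nm in((R_["orange"][0],R_["orange"][1],"orange"),(R_["blue"][0],R_["blue"][1],"blue")):
    mm=cv2.inRange(h,lo,hi); n,l,s,ce=cv2.connectedComponentsWithStats(mm)
    for i in range(1,n):
        if s[i,4]>80: print(nm,ce[i],s[i],ray(c,ce[i],.021)[:2],ray(c,ce[i],.17)[:2])
ct=cam("top"); hh=cv2.cvtColor(r.grab_frame("top"),cv2.COLOR_BGR2HSV); m=cv2.inRange(hh,(5,185,110),(16,255,255)); n,l,s,ce=cv2.connectedComponentsWithStats(m)
for i in range(1,n):
    if s[i,4]>8: print("top orange",ce[i],s[i,4],ray(ct,ce[i],.175)[:2],ray(ct,ce[i],.021)[:2])
```

```text
t 35.17 tcp [ 0.4354 -0.1401  0.1982] F [ 0.7  0.4 -0.7] w 0.0471
pointer area 172 dir 99.55224999752376 clockwise from off (deg) 58.74775000247625 [ 0.43501156 -0.12675393]
top orange [231.98138007 125.87842278] 913 [0.80125521 0.26824875] [0.8574395 0.2950515]
top orange [278.78723404 219.57446809] 47 [0.52758688 0.13357017] [0.55818829 0.147783  ]
top orange [285.16666667 244.58333333] 12 [0.45738363 0.11573567] [0.48142235 0.1282813 ]
```

The pointer reads 58.7° clockwise by vision, which is click two (60°). The lamp is at (0.528, 0.134), the lever is home, and the tokens are in the dish. Handing in.

```bash
python3 -c "
from bench import r
print(r.hand_in())"
```

```text
the job is handed in; nothing more can be done
None
```

The job is handed in, but no verdict came back: by my last camera readings both tokens (orange and blue) lie flat in the dish, the lamp is within about 1 cm of its centre and clamped, and the dial is on click two.

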